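# Pack the optics kit caddy

## Robot

A 6-joint arm with a two-finger parallel gripper is mounted at the origin on the work surface. World frame = base frame: x ahead of the robot, y to its left, z up, the work surface at z = 0. Lengths are in m, angles in rad, forces in N, time in s.
With the tool pointing down it reaches from about 0.35 to 0.85 m from the base axis. Payload 8.1 kg.
Tool frame: the origin (TCP) lies midway between the tips of the shut fingers; the grasp point (between the pads) lies 19 mm behind it (ctrl.hold_point_z is the distance from the TCP to the grasp point, in m); z points along the fingers, y is the direction in which the jaws open and shut (so a half turn about z gives the same grasp; the last joint's range is limited). The gripper opens to 85 mm and grips with 20 to 120 N. Pads are 22 mm wide; open, the fingers measure 114 mm over their backs; the gripper's body (76 mm by 85 mm) begins 54 mm behind the grasp point. The pads swing forward as they close: fully open they stand 13 mm farther back than shut.
Start: joints at [1.062, 0.13, 1.488, -0, 1.523, -0.085], TCP at [0.247, 0.547, 0.231] pointing down, gripper open.
Joint ranges: [-2.96, 2.96], [-0.89, 2.26], [0.02, 2.5], [-1.34, 4.48], [0, 2.73], [-2.66, 2.66]. Speed limits (rad/s): [2.39, 2.39, 2.79, 3.14, 3.14, 3.14].

## Interface

Orientations are given as a unit quaternion [w, x, y, z].
In Python, from bench import ctrl, viewer gives the robot as it stands.
- The arm moves only by the tool servo_tool, never from a script. Its arguments are lists of equal length, an entry for each row: "dp": the shift along the tool's x, y, z in m, a list of three; "angular": the turn, a rotation vector about the tool's x, y, z in degrees, a list of three; "fingers": the opening, from 0 (shut) to 1 (fully open). A call has 1 to 10 rows; each row is the pose to reach, as a shift and turn from the pose measured when the call began, along the tool's axes at that moment; what a row does not reach only later rows make up. A row lasts 1/12 s, in which the tool goes at most 41.7 mm and 7.16 degrees, less where a joint would pass 70% of its speed; a pose out of reach is approached as far as the arm can. A call with a gripper value outside its range is refused whole. The fingers move at their own pace and stop on an object; "newtons" is the grip in N (left out, the last holds). Time passes only in rows, so rows that repeat a pose let the fingers close. It gives the time, the measured TCP pose, the force and the opening at its end, in the units of the state.
- ctrl.read_state(): the state, without advancing time (a new reading comes with each control period).
- viewer.read_camera(name): name is "scene" or "top" or "wrist"; returns (picture, depth): 420x560x3 uint8, red, green, blue; 420x560 float32, m along the optical axis (not along the pixel's ray), 0 where there is no reading.
- viewer.camera_info(name): a dict with "fov_y" (degrees; the focal length in pixels is half the picture's height over the tangent of half this angle, whatever the lens; pixels are square), "cx", "cy" (the principal point, pixels), "k1" (the pictures are not rectified: a ray, as slopes to the right and down, at radius r is drawn at 1 + k1 r^2 times it, then the intrinsics apply), "rvec" (rotation vector, rad) and "tvec" (3), from world to camera coordinates, as OpenCV has them. Camera axes: x right, y down, z forward; pixel columns grow to the right and rows downward; lengths in m; the calibration is good to about 2 mm. A picture is of the moment at which its call begins: read the wrist's pose just before it. camera_info takes no time and is no camera call; for the wrist camera it gives the pose at the moment of the call.
- ctrl.close_job(): hands the job in, once; it reports no verdict.
The state is a dict: "clock": time; "joint_pos": joint angles; "qd": joint speeds; "effort": joint torques, N m; "tcp_pos": TCP position; "tool_rot": TCP orientation; "force": force on the tool from outside, world axes, zero at the start; "torque": the same for the moment, N m; "grip_width": finger opening in m.
Only numpy, scipy, OpenCV 4.12 (cv2) and the standard library are available. Lean on these libraries where they do the work, as an engineer would, in place of code of your own. Each camera call takes 0.05 s, during which the arm holds its last target.

## Task

Pack the mirror kit into the grey caddy: stand the tall pillar inside the round collar, lay the slotted fork clamp flat and lengthwise between the two end stops, stand the mirror mount (any way round) inside the square rim, and stand the lens tube over the spindle. Each part goes fully down onto its nest's floor and is set down, not dropped. The short pillar and the unslotted bar are not part of this kit: leave them where they are.

Things in the scene. Friction and masses are not known exactly. Their poses are not given: they have to be found in the camera images.
- tall_pillar: Bare steel pedestal pillar standing upright: 25 mm diameter, 70 mm tall, with a foot flange 32 mm in diameter and 6 mm thick; about 0.27 kg. Origin: centre of its underside; z up along the pillar.
- fork_clamp: Flat aluminium clamp, 72 x 36 x 12 mm, like a two-pronged fork: a slot 14 mm wide and 44 mm long is open at the +x end. 0.09 kg, lies flat. Origin: centre of the 72 x 36 outline, on the underside; x along the length towards the slot's open end, z up. Centre of mass 4 mm to -x of the origin.
- mirror_mount: Upright aluminium mirror mount, 0.12 kg: two 46 mm square plates (y, z) one behind the other, flush at the sides, a round mirror on the -x face, two steel knobs on the +x face. Origin: underside, centre of the 40 (x) x 46 (y) mm outline; the plates fill x = -20 to +4 mm (middle -8 mm), the knobs reach x = +20 mm. 46 mm high, z up.
- lens_tube: Empty aluminium lens tube standing upright, open at both ends: 36 mm outside diameter, 28 mm bore, 40 mm tall; about 0.05 kg. Origin: centre of its underside; z up along the bore.
- short_pillar: Look-alike to leave alone: steel pillar as the tall one (25 mm diameter, 32 mm foot flange) but only 35 mm tall. Origin: centre of its underside.
- plain_bar: Look-alike to leave alone: solid aluminium bar, 72 x 36 x 12 mm as the fork clamp, but with no slot, only two dark screw holes. Lies flat. Origin: centre of its underside; x along its length.
- nest_collar: Black 96 mm square module with white fittings, one of four in the fixed 2 x 2 grey caddy (212 mm square, rim 14 mm high, low wire handles at two sides). Origin: centre of the module's floor, 10 mm above the table; x, y along its edges, all modules at one yaw. Its round collar is 50 mm inside, 62 mm outside, 10 mm high above the floor, centred on the origin.
- nest_stops: Black 96 mm square module with white fittings, one of four in the fixed 2 x 2 grey caddy (212 mm square, rim 14 mm high, low wire handles at two sides). Origin: centre of the module's floor, 10 mm above the table; x, y along its edges, all modules at one yaw. Its two end stops are bars 10 mm high, 50 mm long, at the -x and +x ends, inside faces 90 mm apart; its y sides are open.
- nest_square: Black 96 mm square module with white fittings, one of four in the fixed 2 x 2 grey caddy (212 mm square, rim 14 mm high, low wire handles at two sides). Origin: centre of the module's floor, 10 mm above the table; x, y along its edges, all modules at one yaw. Its square rim is 64 mm inside, 76 mm outside, 10 mm high above the floor, centred on the origin.
- nest_spindle: Black 96 mm square module with white fittings, one of four in the fixed 2 x 2 grey caddy (212 mm square, rim 14 mm high, low wire handles at two sides). Origin: centre of the module's floor, 10 mm above the table; x, y along its edges, all modules at one yaw. Its spindle is an upright 12 mm pin, 18 mm high above the floor, at the origin.
Things that resemble listed ones, but are neither listed nor needed, are in the scene too. What is shaped like the fork_clamp but red or yellow is not meant.

How it is judged:
At the end, for the whole second after the job is handed in: Each part rests released on its own nest's floor (within 4 mm), upright or flat to 0.1 rad, centred to 12 mm (pillar, tube), 15 mm (fork clamp, lengthwise to 0.25 rad) or 16 mm (mount). Short pillar and plain bar: within 20 mm of their starts, not tipped (horizontal distance between tall_pillar and nest_collar below 0.012 m and z of tall_pillar in the frame of nest_collar between -0.004 and 0.004 m and angle between each of tall_pillar, fork_clamp, mirror_mount, lens_tube, short_pillar, plain_bar's own z axis and vertical below 0.1 rad and linear speed of each of tall_pillar, fork_clamp, mirror_mount, lens_tube below 0.02 m/s and angular speed of each of tall_pillar, fork_clamp, mirror_mount, lens_tube below 0.2 rad/s and horizontal distance between fork_clamp and nest_stops below 0.015 m and z of fork_clamp in the frame of nest_stops between -0.004 and 0.004 m and horizontal distance between mirror_mount and nest_square below 0.016 m and z of mirror_mount in the frame of nest_square between -0.004 and 0.004 m and horizontal distance between lens_tube and nest_spindle below 0.012 m and z of lens_tube in the frame of nest_spindle between -0.004 and 0.004 m and angle between the x axis of fork_clamp and the x axis of nest_stops, either way round below 0.25 rad and distance of each of short_pillar, plain_bar from where it was at the start of the episode below 0.02 m); the robot touches nothing.
It fails at once if a kit part is dropped (falls free faster than 0.7 m/s) ((linear speed of tall_pillar above 0.7 m/s and contact force between the fingers and tall_pillar below 0.05 N) or (linear speed of fork_clamp above 0.7 m/s and contact force between the fingers and fork_clamp below 0.05 N) or (linear speed of mirror_mount above 0.7 m/s and contact force between the fingers and mirror_mount below 0.05 N) or (linear speed of lens_tube above 0.7 m/s and contact force between the fingers and lens_tube below 0.05 N)).
It fails at once if the short pillar or the plain bar is moved more than 30 mm (distance of any of short_pillar, plain_bar from where it was at the start of the episode above 0.03 m).
It also fails if it takes over 118 s, if anything falls off the work surface, if the arm or the gripper's body presses on something with over 40 N, if the wrist force passes 120 N, or if a joint passes its speed limit or range.

## Working session

There is one attempt and no reset: what is moved stays moved. The work goes in short steps, Python scripts to look and compute and a tool call to move; the robot and the scene stay as the last step left them, time stands still between calls to the robot, and variables do not carry over. Pictures are saved under pics/ and viewed, and the job is handed in when it is done.

Besides the shell and the picture viewer there is one more tool, called after "Request:" as name(argument=value, ...), one argument or row to a line, values as JSON. servo_tool: Moves the arm, as the interface text tells. Its arguments: {"type":"object","properties":{"dp":{"type":"array","items":{"type":"array","items":{"type":"number"}}},"angular":{"type":"array","items":{"type":"array","items":{"type":"number"}}},"fingers":{"type":"array","items":{"type":"number"}},"newtons":{"type":"number"}},"required":["dp","angular","fingers"]}

```bash
ls; mkdir -p pics; python3 - <<'E'
from bench import ctrl, viewer
import cv2,numpy as np
print(ctrl.read_state(), ctrl.hold_point_z)
for n in ["top","scene"]:
    im,d=viewer.read_camera(n); cv2.imwrite(f"pics/{n}0.png",im[:,:,::-1]); np.savez(f"{n}0.npz",im=im,d=d)
    print(n,viewer.camera_info(n), (d==0).mean())
E
```

```text
pics
{'clock': 0.0, 'joint_pos': array([ 1.06157727e+00,  1.31200426e-01,  1.48927524e+00, -1.26049180e-05,
        1.52300537e+00, -8.53711629e-02]), 'qd': array([-1.30531847e-03, -3.86877897e-04, -7.54900517e-05, -1.03184164e-03,
        9.17153735e-04, -1.66506004e-03]), 'effort': array([ 1.77841426e-03, -5.69414377e+01, -5.00543153e+01, -3.38093532e-04,
        1.53535686e-02,  9.25244308e-05]), 'tcp_pos': array([0.24645993, 0.54643751, 0.2302232 ]), 'tool_rot': array([-2.70568641e-04,  2.10340800e-01,  9.77627667e-01, -9.04618290e-04]), 'force': array([-0.34414211, -0.29251776, -0.33274453]), 'torque': array([0.01373099, 0.04046341, 0.01783909]), 'grip_width': 0.08550566923638063} 0.0187
top {'fov_y': 52.249977866405814, 'cx': 279.62480338677244, 'cy': 202.7772031283284, 'k1': -0.1304163651436389, 'rvec': array([ 2.17966007, -2.13391156,  0.17396719]), 'tvec': array([-0.04134485,  0.50954246,  0.91410953])} 0.00421343537414966
scene {'fov_y': 56.574798886013916, 'cx': 278.30476217705103, 'cy': 209.9750482809148, 'k1': -0.027816702678514448, 'rvec': array([ 0.7765001 ,  2.70008741, -0.9481333 ]), 'tvec': array([ 0.42806662, -0.16388037,  0.9862762 ])} 0.004200680272108843
```

View pics/top0.png

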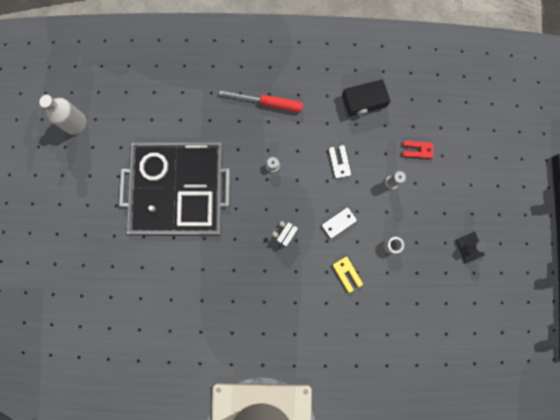

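View pics/scene0.png

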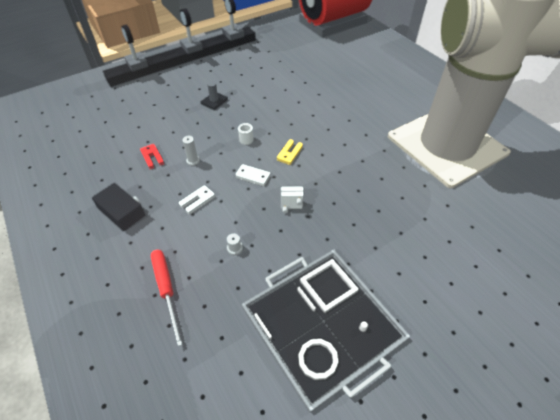

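```bash
cat > h.py <<'E'
import numpy as np, cv2
from bench import ctrl, viewer
def cam(name,info=None):
    i=info or viewer.camera_info(name)
    f=210/np.tan(np.radians(i['fov_y']/2))
    K=np.array([[f,0,i['cx']],[0,f,i['cy']],[0,0,1.]])
    R=cv2.Rodrigues(np.array(i['rvec']))[0]
    return K,np.array([i['k1'],0,0,0,0]),R,np.array(i['tvec'])
def proj(c,P):
    K,D,R,t=c
    return cv2.projectPoints(np.array(P,float).reshape(-1,3),cv2.Rodrigues(R)[0],t,K,D)[0][:,0]
def rays(c,px):
    K,D,R,t=c
    u=cv2.undistortPointsIter(np.array(px,float).reshape(-1,1,2),K,D,None,None,(3,50,1e-10))[:,0]
    r=np.c_[u,np.ones(len(u))]
    return r, -R.T@t
def onz(c,px,z):
    r,o=rays(c,px); d=r@c[2]
    return o+d*((z-o[2])/d[:,2])[:,None]
def cloud(c,d):
    v,u=np.mgrid[:420,:560]; px=np.c_[u.ravel(),v.ravel()]
    r,o=rays(c,px)
    P=((r*d.reshape(-1,1))-c[3])@c[2]
    P[d.ravel()==0]=np.nan
    return P.reshape(420,560,3)
E
python3 - <<'E'
from h import *
for n in ["top","scene"]:
    c=cam(n); z=np.load(n+"0.npz"); P=cloud(c,z['d'])
    np.save(n+"P.npy",P)
    print(n,proj(c,[[0,0,0],[.247,.547,.23],[.5,0,0]]), 'origin',-c[2].T@c[3])
c=cam("top");P=np.load("topP.npy")
print('table z',[np.round(P[v,u],4) for v,u in [(300,100),(350,400),(60,450),(300,280),(150,300)]])
im=np.load("top0.npz")['im']
K=3
cv2.imwrite("pics/top_cad.png",cv2.resize(im[125:250,100:250,::-1],None,fx=5,fy=4.8,interpolation=cv2.INTER_CUBIC))
cv2.imwrite("pics/top_parts.png",cv2.resize(im[130:300,250:450,::-1],None,fx=3.5,fy=3.5,interpolation=cv2.INTER_CUBIC))
for nm,px in dict(short=(272,164),tall=(397,178),tube=(396,245),fork=(340,161),bar=(340,223),mount=(286,234),ring=(153,166),spin=(152,209),sq=(194,209)).items():
    print(nm,np.round(P[px[1],px[0]],4), np.round(onz(c,[px],0)[0],4))
E
```

```text
top [[261.04786096 431.72328923]
 [-34.10453152 322.29950709]
 [265.93814266 209.14934956]] origin [ 0.37598469 -0.0135196   0.97744149]
scene [[446.65079062 145.525714  ]
 [713.8811074  345.18297078]
 [280.13893781 231.14658602]] origin [0.75301505 0.40629936 0.67136258]
table z [array([0.2823, 0.3733, 0.0037]), array([ 0.1844, -0.3108,  0.0011]), array([ 8.922e-01, -4.574e-01,  3.000e-04]), array([ 0.2951, -0.0363,  0.0041]), array([ 0.6424, -0.0768, -0.0009])]
short [ 0.5985 -0.0116  0.0348] [ 0.6067 -0.0116  0.    ]
tall [ 0.566  -0.286   0.0713] [ 0.581  -0.3075  0.    ]
tube [ 0.4228 -0.3013  0.0034] [ 0.423  -0.3023  0.    ]
fork [ 0.6176 -0.1711  0.002 ] [ 0.6181 -0.1714  0.    ]
bar [ 0.4703 -0.169   0.0137] [ 0.4716 -0.1712  0.    ]
mount [ 0.4406 -0.0456  0.0456] [ 0.4438 -0.0472  0.    ]
ring [0.5938 0.2653 0.0098] [0.596  0.2681 0.    ]
spin [0.4907 0.2555 0.0296] [0.4943 0.2639 0.    ]
sq [0.4954 0.1641 0.0094] [0.4966 0.1658 0.    ]
```

View pics/top_cad.png

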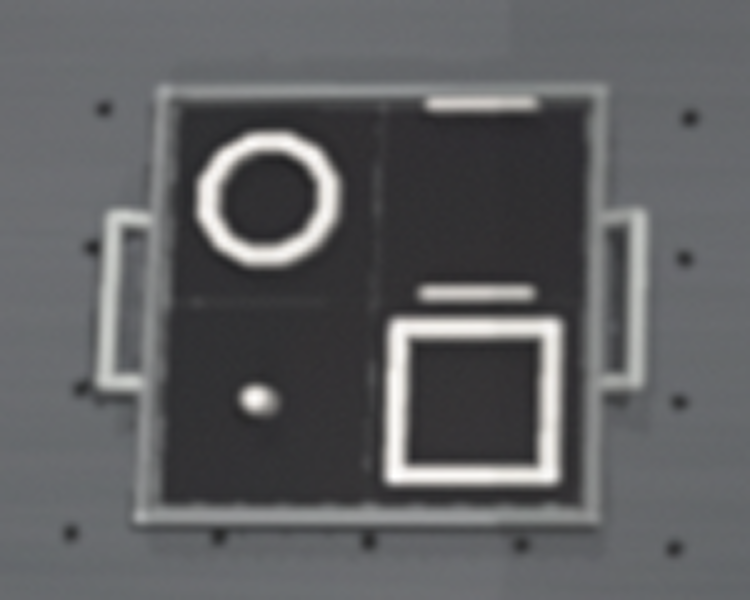

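View pics/top_parts.png

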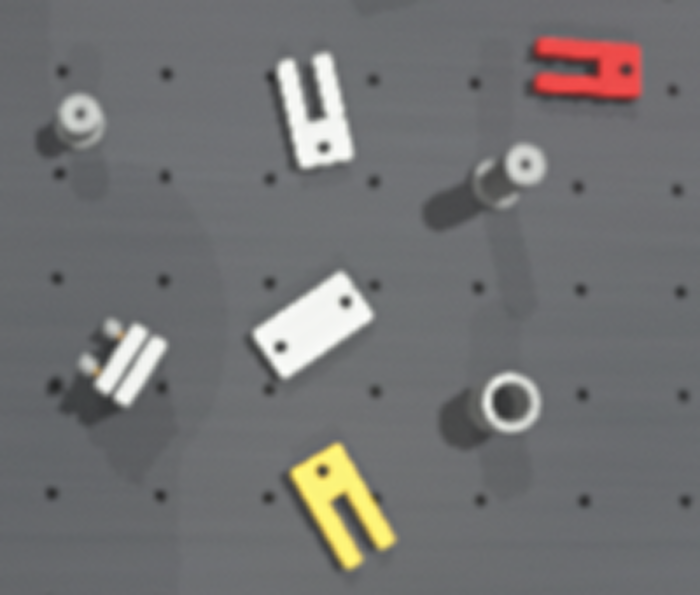

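```bash
cat > seg.py <<'E'
from h import *
im=np.load("top0.npz")['im'];c=cam("top")
hsv=cv2.cvtColor(im,cv2.COLOR_RGB2HSV)
white=((hsv[...,2]>150)&(hsv[...,1]<60)).astype(np.uint8)
n,l,s,ce=cv2.connectedComponentsWithStats(white)
for i in range(1,n):
    if s[i,4]<25 or s[i,4]>3000 or s[i,1]<120 or s[i,1]>270 : continue
    m=(l==i).astype(np.uint8)
    # find contours on 4x upsample of value for subpixel
    x,y,w,h=s[i,:4]; cr=cv2.resize(hsv[y-3:y+h+3,x-3:x+w+3,2].astype(np.float32),None,fx=4,fy=4,interpolation=cv2.INTER_CUBIC)
    mm=cv2.resize(cv2.dilate(m,np.ones((3,3)))[y-3:y+h+3,x-3:x+w+3],None,fx=4,fy=4,interpolation=cv2.INTER_NEAREST)
    b=((cr>150)&(mm>0)).astype(np.uint8)
    cs,_=cv2.findContours(b,cv2.RETR_EXTERNAL,cv2.CHAIN_APPROX_NONE); k=max(cs,key=cv2.contourArea)[:,0].astype(float)
    px=(k+.5)/4-.5+[x-3,y-3]
    print(i,s[i],ce[i].round(1))
    for z in (.012,.02,.035,.04,.046,.07):
        W=onz(c,px,z)[:,:2].astype(np.float32); r=cv2.minAreaRect(W*1000)
        print('  z',z,'c',np.round(r[0],1),'size',np.round(r[1],1),'ang',round(r[2],1), 'circ',np.round(np.array(cv2.fitEllipse(W*1000)[0]),1) if len(W)>5 else '')
E
python3 seg.py
```

```text
18 [185 145  22   3  57] [194.9 145.9]
  z 0.012 c [643.5 167.4] size [ 6.6 49.3] ang 1.0 circ [643.6 169.4]
  z 0.02 c [641.3 165.9] size [ 6.6 48.9] ang 1.0 circ [641.4 167.9]
  z 0.035 c [637.2 163.1] size [ 6.5 48.2] ang 1.0 circ [637.2 165. ]
  z 0.04 c [635.8 162.2] size [ 6.4 47.9] ang 1.0 circ [635.8 164.1]
  z 0.046 c [634.1 161. ] size [ 6.4 47.6] ang 1.0 circ [634.2 162.9]
  z 0.07 c [627.5 156.5] size [ 6.2 46.4] ang 1.0 circ [627.5 158.4]
19 [329 145  22  33 431] [339.9 162.1]
  z 0.012 c [ 615.3 -168.7] size [76.3 39.4] ang 12.4 circ [ 613.3 -169.2]
  z 0.02 c [ 613.3 -167.4] size [75.6 39.1] ang 12.4 circ [ 611.3 -168. ]
  z 0.035 c [ 609.6 -165. ] size [74.5 38.5] ang 12.4 circ [ 607.6 -165.5]
  z 0.04 c [ 608.4 -164.2] size [74.1 38.3] ang 12.4 circ [ 606.4 -164.7]
  z 0.046 c [ 606.9 -163.2] size [73.6 38. ] ang 12.4 circ [ 604.9 -163.8]
  z 0.07 c [ 600.9 -159.4] size [71.7 37.1] ang 12.4 circ [ 599.  -159.9]
20 [140 153  28  27 294] [153.2 166.1]
  z 0.012 c [593.8 264.5] size [64.3 66. ] ang 0.9 circ [593.8 264.5]
  z 0.02 c [592.  262.2] size [63.7 65.4] ang 0.9
[... 4271 characters left out ...]

  z 0.04 c [439.2 217.9] size [  3.  141.8] ang 1.1 circ [439.3 206.1]
  z 0.046 c [438.8 216.4] size [  3.  140.8] ang 1.1 circ [438.9 204.7]
  z 0.07 c [437.2 210.5] size [  2.9 137.2] ang 1.1 circ [437.3 199. ]
36 [388 236  17  18 134] [395.8 244.3]
  z 0.012 c [ 423.8 -297.9] size [38.7 38.9] ang 89.5 circ [ 423.6 -297.9]
  z 0.02 c [ 423.4 -295.6] size [38.4 38.6] ang 89.5 circ [ 423.2 -295.5]
  z 0.035 c [ 422.7 -291.2] size [37.8 38. ] ang 89.5 circ [ 422.5 -291.1]
  z 0.04 c [ 422.5 -289.7] size [37.6 37.8] ang 89.5 circ [ 422.2 -289.6]
  z 0.046 c [ 422.2 -287.9] size [37.3 37.6] ang 89.5 circ [ 421.9 -287.9]
  z 0.07 c [ 421.  -280.8] size [36.4 36.6] ang 89.5 circ [ 420.7 -280.8]
```

```bash
python3 - <<'E'
from h import *
c=cam("top")
k=np.array([(139,325),(166,341),(125,405),(97,388)])/3.5+[250-.36,130-.36]
W=onz(c,k,.046)[:,:2]*1000
print(W.round(1),'centre',W.mean(0).round(1))
print('edges',np.linalg.norm(W-np.roll(W,-1,0),axis=1).round(1))
d=W[0]-W[3]; d2=W[1]-W[2]; print('long dir ang',np.degrees(np.arctan2(d[1],d[0])),np.degrees(np.arctan2(d2[1],d2[0])))
cs=cam("scene")
im=np.load("scene0.npz")['im'][:,:,::-1].copy()
pts=dict(col=(.592,.2622,.02),stops=(.5947,.1644,.01),sq=(.4963,.1619,.01),spin=(.4936,.2597,.028),tall=(.570,-.2928,.07),tube=(.4224,-.2897,.04),fork=(.6153,-.1687,.012),forkg=(.6016,-.1717,.012),mount=(*W.mean(0)/1000,.046))
for n,p in pts.items():
    u=proj(cs,p)[0]; cv2.circle(im,tuple(np.round(u*16).astype(int).tolist()),24,(255,0,255),-1,shift=4)
cv2.imwrite("pics/scene_chk.png",cv2.resize(im[110:410,120:430],None,fx=2.5,fy=2,interpolation=cv2.INTER_CUBIC))
E
```

```text
[[465.9 -52.5]
 [456.3 -69.5]
 [415.9 -44.6]
 [426.1 -27.1]] centre [441.  -48.4]
edges [19.6 47.4 20.3 47.3]
long dir ang -32.54371999540074 -31.644228382478225
```

View pics/scene_chk.png

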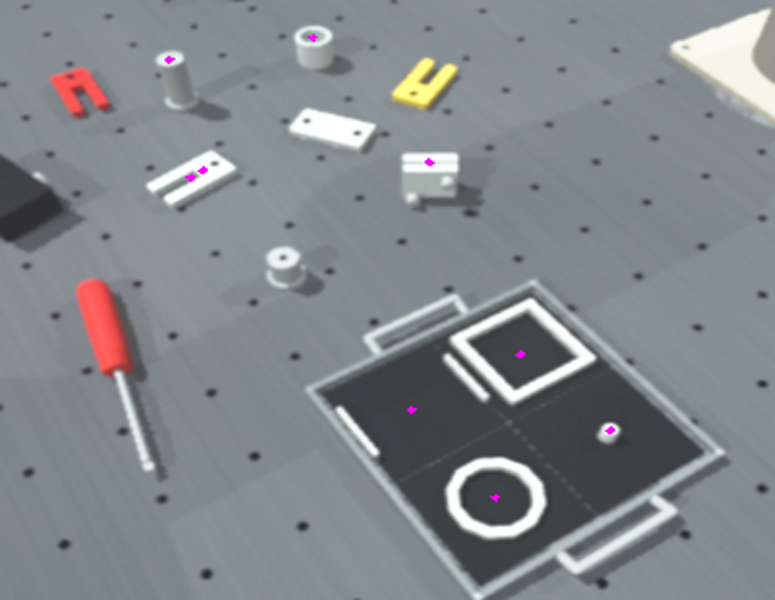

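```bash
cat > plan.py <<'E'
import sys
from h import *
from scipy.spatial.transform import Rotation as Ro
# usage: plan.py x y z yawjaw(deg, tool-y direction)  [mm]
x,y,z,a=map(float,sys.argv[1:5])
s=ctrl.read_state(); q=s['tool_rot']; R=Ro.from_quat([q[1],q[2],q[3],q[0]])
p=s['tcp_pos']; d=np.array([x,y,z])/1000-p
M=R.as_matrix(); yv=M[:,1]; cur=np.degrees(np.arctan2(yv[1],yv[0]))
print('clock %.2f'%s['clock'],'tcp',(p*1000).round(1),'yaw %.1f'%cur,'tilt %.2f'%np.degrees(np.arccos(-M[2,2])),'q',s['joint_pos'].round(2),'F',s['force'].round(1),'w %.4f'%s['grip_width'])
print('dp tool mm',(R.inv().apply(d)*1000).round(1))
print(' level part',(R.inv().apply(d*[1,1,0])*1000).round(1))
for k in (0,180,-180):
    t=np.radians(a+k); yy=np.array([np.cos(t),np.sin(t),0]); zz=np.array([0,0,-1.]); xx=np.cross(yy,zz)
    T=Ro.from_matrix(np.c_[xx,yy,zz]); rv=(R.inv()*T).as_rotvec(degrees=True)
    print(' rot',rv.round(1),'j6 end ~ %.0f'%(np.degrees(np.arctan2(y,x))-(cur+(-rv[2]))))
E
python3 plan.py 601.6 -171.7 120 102.4
```

```text
clock 0.10 tcp [246.5 546.5 230.3] yaw 65.7 tilt 0.09 q [ 1.06  0.13  1.49  0.    1.52 -0.09] F [ 0.7 -0.2 -0.1] w 0.0854
dp tool mm [-619.1 -508.5  111.1]
 level part [-619.1 -508.7    0.7]
 rot [ -0.1  -0.  -36.7] j6 end ~ -118
 rot [-1.000e-01  1.000e-01  1.433e+02] j6 end ~ 62
 rot [-1.000e-01  1.000e-01  1.433e+02] j6 end ~ 62
```

Request:
servo_tool(
  dp=[
    [-0.62, -0.508, 0.11],
    [-0.62, -0.508, 0.11],
    [-0.62, -0.508, 0.11],
    [-0.62, -0.508, 0.11],
    [-0.62, -0.508, 0.11],
    [-0.62, -0.508, 0.11],
    [-0.62, -0.508, 0.11],
    [-0.62, -0.508, 0.11],
    [-0.62, -0.508, 0.11],
    [-0.62, -0.508, 0.11],
  ],
  angular=[
    [0, 0, -36.7],
    [0, 0, -36.7],
    [0, 0, -36.7],
    [0, 0, -36.7],
    [0, 0, -36.7],
    [0, 0, -36.7],
    [0, 0, -36.7],
    [0, 0, -36.7],
    [0, 0, -36.7],
    [0, 0, -36.7],
  ],
  fingers=[0.65, 0.65, 0.65, 0.65, 0.65, 0.65, 0.65, 0.65, 0.65, 0.65],
  newtons=50,
)

```text
clock: 0.93
tcp_pos: [0.4255, 0.1849, 0.1757]
tool_rot: [-0.001, -0.108, 0.994, -0.001]
force: [1.2, 0.0, 0.3]
grip_width: 0.0555
```

```bash
python3 plan.py 601.6 -171.7 120 102.4
```

```text
clock 0.93 tcp [425.5 184.9 175.7] yaw 102.4 tilt 0.10 q [ 0.3  -0.21  1.92 -0.    1.43 -1.49] F [1.2 0.  0.3] w 0.0555
dp tool mm [ -95.2 -386.1   56.1]
 level part [ -95.2 -386.2    0.4]
 rot [-0.1 -0.1  0. ] j6 end ~ -118
 rot [ 1.0e-01 -1.0e-01 -1.8e+02] j6 end ~ -298
 rot [ 1.0e-01 -1.0e-01 -1.8e+02] j6 end ~ -298
```

Request:
servo_tool(
  dp=[
    [-0.0952, -0.386, 0.056],
    [-0.0952, -0.386, 0.056],
    [-0.0952, -0.386, 0.056],
    [-0.0952, -0.386, 0.056],
    [-0.0952, -0.386, 0.056],
    [-0.0952, -0.386, 0.056],
    [-0.0952, -0.386, 0.056],
    [-0.0952, -0.386, 0.056],
    [-0.0952, -0.386, 0.056],
    [-0.0952, -0.386, 0.056],
  ],
  angular=[
    [0, 0, 0],
    [0, 0, 0],
    [0, 0, 0],
    [0, 0, 0],
    [0, 0, 0],
    [0, 0, 0],
    [0, 0, 0],
    [0, 0, 0],
    [0, 0, 0],
    [0, 0, 0],
  ],
  fingers=[0.65, 0.65, 0.65, 0.65, 0.65, 0.65, 0.65, 0.65, 0.65, 0.65],
)

```text
clock: 1.77
tcp_pos: [0.6018, -0.1751, 0.1188]
tool_rot: [-0.001, -0.107, 0.994, -0.001]
force: [1.6, -0.0, 0.5]
grip_width: 0.0554
```

```bash
cat > wrist.py <<'E'
import sys
from h import *
i=viewer.camera_info("wrist"); im,d=viewer.read_camera("wrist")
np.savez("wrist.npz",im=im,d=d,**{k:np.array(v) for k,v in i.items()})
cv2.imwrite(sys.argv[1],im[:,:,::-1])
E
python3 wrist.py pics/w1.png; python3 plan.py 601.6 -171.7 120 102.4
```

```text
clock 1.82 tcp [ 602.5 -178.6  118. ] yaw 102.2 tilt 0.23 q [-0.37  0.28  1.52 -0.    1.33 -2.15] F [-5.3 -1.7  0.7] w 0.0553
dp tool mm [-0.6  6.9 -2.1]
 level part [-0.6  6.9 -0. ]
 rot [-0.2 -0.1 -0.2] j6 end ~ -118
 rot [ -0.2   0.3 179.8] j6 end ~ 62
 rot [ -0.2   0.3 179.8] j6 end ~ 62
```

View pics/w1.png

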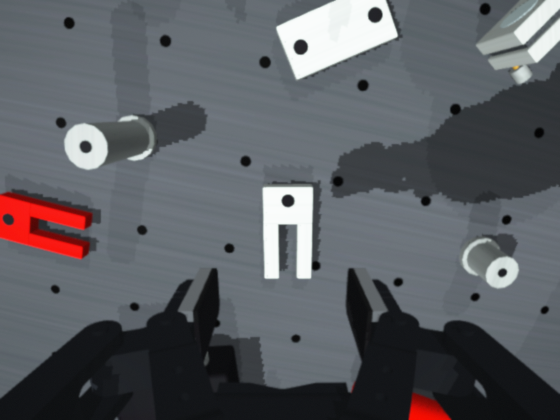

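```bash
python3 - <<'E'
from h import *
z=np.load("wrist.npz"); i={k:(float(z[k]) if z[k].ndim==0 else z[k]) for k in ['fov_y','cx','cy','k1','rvec','tvec']}
c=cam(0,i)
W=onz(c,[(263,186),(313,186),(311,279),(265,279)],.012)*1000
print(W.round(1)); print('ctr',W.mean(0).round(1)); a=(W[2]+W[3]-W[0]-W[1]); print('ang',np.degrees(np.arctan2(a[1],a[0])))
E
python3 plan.py 601.6 -171.7 60 102.4
```

```text
[[ 584.1 -193.7   12. ]
 [ 576.4 -158.8   12. ]
 [ 647.8 -142.9   12. ]
 [ 655.4 -177.7   12. ]]
ctr [ 615.9 -168.3   12. ]
ang 12.583361285287573
clock 1.82 tcp [ 602.5 -178.6  118. ] yaw 102.2 tilt 0.23 q [-0.37  0.28  1.52 -0.    1.33 -2.15] F [-5.3 -1.7  0.7] w 0.0553
dp tool mm [-0.7  7.1 57.9]
 level part [-0.6  6.9 -0. ]
 rot [-0.2 -0.1 -0.2] j6 end ~ -118
 rot [ -0.2   0.3 179.8] j6 end ~ 62
 rot [ -0.2   0.3 179.8] j6 end ~ 62
```

Request:
servo_tool(
  dp=[
    [-0.0006, 0.007, 0.03],
    [-0.0006, 0.007, 0.06],
    [-0.0006, 0.007, 0.085],
    [-0.0006, 0.007, 0.098],
    [-0.0006, 0.007, 0.105],
    [-0.0006, 0.007, 0.109],
    [-0.0006, 0.007, 0.112],
    [-0.0006, 0.007, 0.113],
    [-0.0006, 0.007, 0.113],
  ],
  angular=[
    [-0.2, -0.1, -0.2],
    [-0.2, -0.1, -0.2],
    [-0.2, -0.1, -0.2],
    [-0.2, -0.1, -0.2],
    [-0.2, -0.1, -0.2],
    [-0.2, -0.1, -0.2],
    [-0.2, -0.1, -0.2],
    [-0.2, -0.1, -0.2],
    [-0.2, -0.1, -0.2],
  ],
  fingers=[0.65, 0.65, 0.65, 0.65, 0.65, 0.65, 0.65, 0.65, 0.65],
)

```text
clock: 2.57
tcp_pos: [0.6025, -0.1723, 0.0063]
tool_rot: [0.001, -0.108, 0.994, -0.0]
force: [0.2, 0.3, 0.1]
grip_width: 0.0554
```

```bash
python3 wrist.py pics/w2.png; python3 plan.py 601.6 -171.7 2 102.4
```

```text
clock 2.62 tcp [ 602.4 -172.3    6.4] yaw 102.4 tilt 0.09 q [-0.36  0.41  1.59 -0.    1.14 -2.15] F [-0.1  0.6  0.7] w 0.0557
dp tool mm [0.7 0.8 4.4]
 level part [ 0.7  0.8 -0. ]
 rot [-0.1  0.1  0. ] j6 end ~ -118
 rot [-1.0e-01 -1.0e-01 -1.8e+02] j6 end ~ -298
 rot [-1.0e-01 -1.0e-01 -1.8e+02] j6 end ~ -298
```

View pics/w2.png

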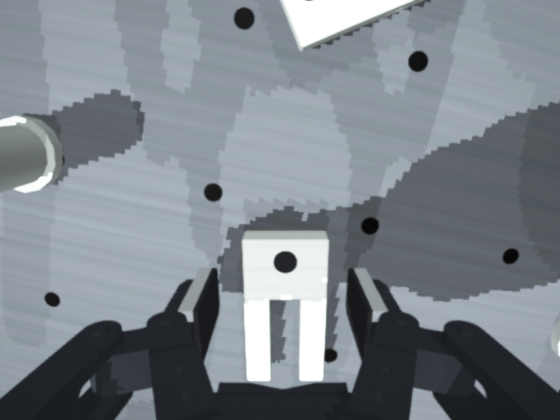

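Request:
servo_tool(
  dp=[
    [0.0005, 0.0008, 0.002],
    [0.0005, 0.0008, 0.004],
    [0.0005, 0.0008, 0.004],
    [0.0005, 0.0008, 0.004],
    [0.0005, 0.0008, 0.004],
    [0.0005, 0.0008, 0.004],
    [0.0005, 0.0008, 0.004],
  ],
  angular=[
    [0, 0, 0],
    [0, 0, 0],
    [0, 0, 0],
    [0, 0, 0],
    [0, 0, 0],
    [0, 0, 0],
    [0, 0, 0],
  ],
  fingers=[0.65, 0.65, 0.3, 0.3, 0.3, 0.3, 0.3],
)

```text
clock: 3.2
tcp_pos: [0.6021, -0.1718, 0.0028]
tool_rot: [0.001, -0.108, 0.994, -0.0]
force: [-0.8, 0.2, 3.1]
grip_width: 0.0346
```

Request:
servo_tool(
  dp=[
    [0, 0, 0],
    [0, 0, -0.02],
    [0, 0, -0.05],
    [0, 0, -0.08],
    [0, 0, -0.1],
    [0, 0, -0.1],
    [0, 0, -0.1],
  ],
  angular=[
    [0, 0, 0],
    [0, 0, 0],
    [0, 0, 0],
    [0, 0, 0],
    [0, 0, 0],
    [0, 0, 0],
    [0, 0, 0],
  ],
  fingers=[0.2, 0.2, 0.2, 0.2, 0.2, 0.2, 0.2],
)

```text
clock: 3.78
tcp_pos: [0.6028, -0.1721, 0.1042]
tool_rot: [0.002, -0.108, 0.994, -0.001]
force: [-0.0, 0.6, -0.4]
grip_width: 0.0346
```

```bash
python3 wrist.py pics/w3.png; python3 -c "
import numpy as np;a=np.radians(1.4);g=14
print(594.7-g*np.cos(a),164.4-g*np.sin(a))"; python3 plan.py 580.7 164.1 103 91.4
```

```text
580.7041791430635 164.05794950586287
clock 3.83 tcp [ 601.6 -171.6  102.3] yaw 102.4 tilt 0.10 q [-0.36  0.29  1.55 -0.    1.3  -2.15] F [-0.5  0.5 -2.1] w 0.0342
dp tool mm [-51.8 332.3  -1. ]
 level part [-5.180e+01  3.323e+02 -3.000e-01]
 rot [-0.   0.1 11. ] j6 end ~ -76
 rot [-1.00e-01 -1.00e-01 -1.69e+02] j6 end ~ -256
 rot [-1.00e-01 -1.00e-01 -1.69e+02] j6 end ~ -256
```

View pics/w3.png

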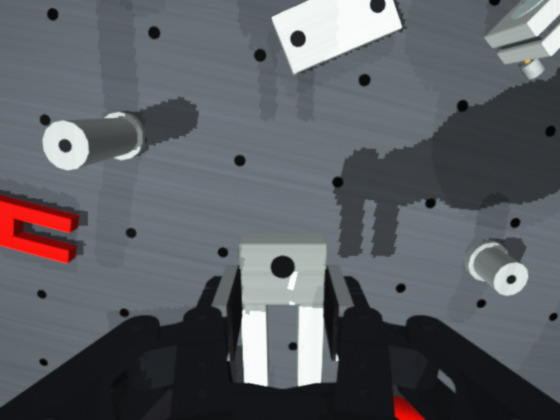

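Request:
servo_tool(
  dp=[
    [-0.005, 0.03, 0],
    [-0.011, 0.07, 0],
    [-0.0175, 0.112, 0],
    [-0.0235, 0.15, 0],
    [-0.03, 0.19, 0],
    [-0.036, 0.23, 0],
    [-0.0425, 0.272, 0],
    [-0.047, 0.304, 0],
    [-0.05, 0.322, 0],
    [-0.0518, 0.332, 0],
  ],
  angular=[
    [0, 0, 1],
    [0, 0, 2],
    [0, 0, 4],
    [0, 0, 5],
    [0, 0, 6],
    [0, 0, 8],
    [0, 0, 9],
    [0, 0, 10],
    [0, 0, 11],
    [0, 0, 11],
  ],
  fingers=[0.2, 0.2, 0.2, 0.2, 0.2, 0.2, 0.2, 0.2, 0.2, 0.2],
)

```text
clock: 4.67
tcp_pos: [0.5785, 0.1664, 0.0994]
tool_rot: [-0.001, -0.013, 1.0, -0.0]
force: [0.1, -0.7, -1.3]
grip_width: 0.0342
```

```bash
python3 wrist.py pics/w4.png; python3 plan.py 580.7 164.1 13 91.4
```

```text
clock 4.72 tcp [578.8 166.8  99.7] yaw 91.6 tilt 0.12 q [ 0.2   0.24  1.62 -0.    1.29 -1.4 ] F [-1.2  1.6 -0.5] w 0.0345
dp tool mm [-2.  -2.7 86.7]
 level part [-1.8 -2.7 -0. ]
 rot [-0.  -0.1  0.2] j6 end ~ -76
 rot [   0.2   -0.  -179.8] j6 end ~ -256
 rot [   0.2   -0.  -179.8] j6 end ~ -256
```

View pics/w4.png

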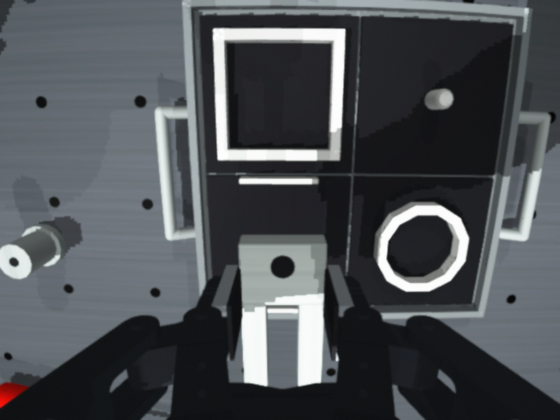

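Request:
servo_tool(
  dp=[
    [-0.002, -0.0027, 0.025],
    [-0.002, -0.0027, 0.05],
    [-0.002, -0.0027, 0.066],
    [-0.002, -0.0027, 0.075],
    [-0.002, -0.0027, 0.08],
    [-0.002, -0.0027, 0.083],
    [-0.002, -0.0027, 0.085],
    [-0.002, -0.0027, 0.0865],
    [-0.002, -0.0027, 0.0865],
    [-0.002, -0.0027, 0.0865],
  ],
  angular=[
    [0, 0, 0],
    [0, 0, 0],
    [0, 0, 0],
    [0, 0, 0],
    [0, 0, 0],
    [0, 0, 0],
    [0, 0, 0],
    [0, 0, 0],
    [0, 0, 0],
    [0, 0, 0],
  ],
  fingers=[0.2, 0.2, 0.2, 0.2, 0.2, 0.2, 0.2, 0.2, 0.2, 0.2],
)

```text
clock: 5.55
tcp_pos: [0.5814, 0.1642, 0.0141]
tool_rot: [-0.0, -0.014, 1.0, -0.0]
force: [-0.1, -0.2, -0.9]
grip_width: 0.0344
```

```bash
python3 wrist.py pics/w5.png; python3 plan.py 580.7 164.1 12.8 91.4
```

```text
clock 5.60 tcp [581.3 164.2  14. ] yaw 91.6 tilt 0.04 q [ 0.19  0.34  1.66 -0.    1.14 -1.41] F [-0.2 -0.2 -1.3] w 0.0345
dp tool mm [ 0.6 -0.1  1.2]
 level part [ 0.6 -0.1  0. ]
 rot [-0.  -0.   0.2] j6 end ~ -76
 rot [ 1.000e-01 -0.000e+00 -1.798e+02] j6 end ~ -256
 rot [ 1.000e-01 -0.000e+00 -1.798e+02] j6 end ~ -256
```

View pics/w5.png

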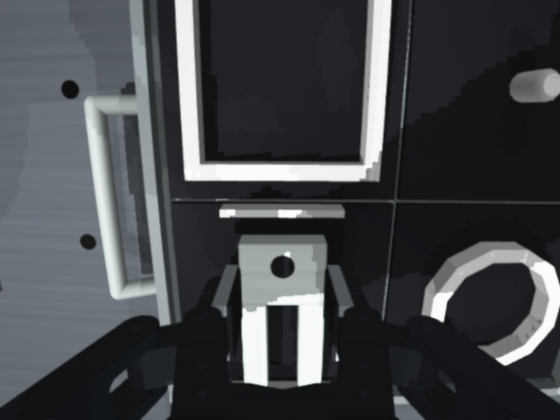

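Request:
servo_tool(
  dp=[
    [0, 0, 0.001],
    [0, 0, 0.0016],
    [0, 0, 0.0016],
    [0, 0, 0.0016],
    [0, 0, 0.0014],
    [0, 0, 0.0014],
    [0, 0, 0.0014],
  ],
  angular=[
    [0, 0, 0],
    [0, 0, 0],
    [0, 0, 0],
    [0, 0, 0],
    [0, 0, 0],
    [0, 0, 0],
    [0, 0, 0],
  ],
  fingers=[0.2, 0.2, 0.2, 0.45, 0.55, 0.55, 0.55],
)

```text
clock: 6.18
tcp_pos: [0.5814, 0.1642, 0.0127]
tool_rot: [-0.0, -0.014, 1.0, -0.0]
force: [0.3, -0.0, 0.5]
grip_width: 0.0468
```

Request:
servo_tool(
  dp=[
    [0, 0, -0.01],
    [0, 0, -0.03],
    [0, 0, -0.07],
    [0, 0, -0.11],
    [0, 0, -0.14],
    [0, 0, -0.14],
    [0, 0, -0.14],
  ],
  angular=[
    [0, 0, 0],
    [0, 0, 0],
    [0, 0, 0],
    [0, 0, 0],
    [0, 0, 0],
    [0, 0, 0],
    [0, 0, 0],
  ],
  fingers=[0.55, 0.55, 0.55, 0.55, 0.55, 0.55, 0.55],
)

```text
clock: 6.77
tcp_pos: [0.5836, 0.1647, 0.1569]
tool_rot: [0.003, -0.014, 1.0, 0.0]
force: [0.0, 0.6, -0.3]
grip_width: 0.0467
```

```bash
python3 wrist.py pics/w6.png; python3 plan.py 570 -292.8 154 91.4
```

```text
clock 6.82 tcp [582.1 164.4 154.2] yaw 91.6 tilt 0.10 q [ 0.19  0.19  1.57 -0.    1.39 -1.41] F [-0.1 -0.3 -1.1] w 0.0470
dp tool mm [  24.9 -456.6    0. ]
 level part [ 2.490e+01 -4.566e+02 -1.000e-01]
 rot [0.  0.1 0.2] j6 end ~ -119
 rot [  -0.2    0.  -179.8] j6 end ~ -299
 rot [  -0.2    0.  -179.8] j6 end ~ -299
```

View pics/w6.png

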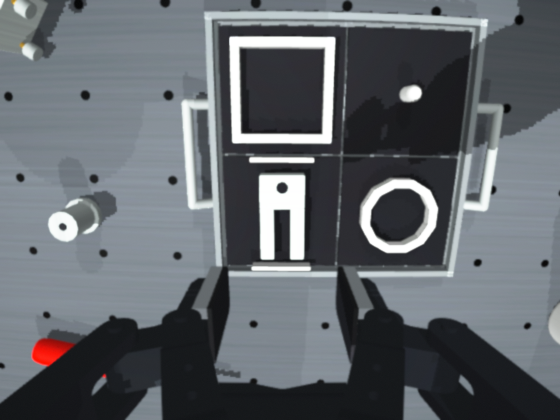

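Request:
servo_tool(
  dp=[
    [0.0015, -0.03, 0],
    [0.004, -0.07, 0],
    [0.006, -0.11, 0],
    [0.008, -0.151, 0],
    [0.0105, -0.192, 0],
    [0.0127, -0.233, 0],
    [0.015, -0.274, 0],
    [0.017, -0.315, 0],
    [0.0193, -0.355, 0],
    [0.0215, -0.395, 0],
  ],
  angular=[
    [0, 0, 3],
    [0, 0, 6],
    [0, 0, 9],
    [0, 0, 12],
    [0, 0, 15],
    [0, 0, 18],
    [0, 0, 21],
    [0, 0, 24],
    [0, 0, 28],
    [0, 0, 31],
  ],
  fingers=[0.55, 0.55, 0.55, 0.55, 0.55, 0.55, 0.55, 0.55, 0.55, 0.55],
)

```text
clock: 7.65
tcp_pos: [0.5699, -0.2324, 0.1517]
tool_rot: [-0.001, 0.255, 0.967, 0.001]
force: [1.0, 0.3, -0.3]
grip_width: 0.0471
```

```bash
python3 wrist.py pics/w7.png; python3 plan.py 570 -292.8 100 60
```

```text
clock 7.70 tcp [ 569.  -239.9  151.9] yaw 60.0 tilt 0.16 q [-0.48  0.23  1.53 -0.    1.39 -1.53] F [-4.  -2.9  0.8] w 0.0470
dp tool mm [-27.4 -45.1  52. ]
 level part [-27.4 -45.2   0.1]
 rot [-0.2 -0.  -0. ] j6 end ~ -87
 rot [ -0.    0.3 180. ] j6 end ~ 93
 rot [ -0.    0.3 180. ] j6 end ~ 93
```

View pics/w7.png

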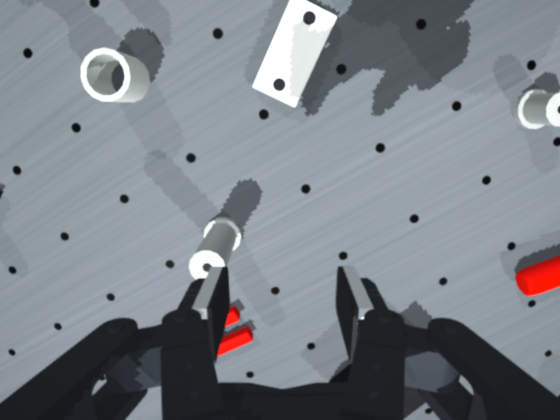

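```bash
cat > wp.py <<'E'
# usage wp.py u v z(mm) ...
import sys
from h import *
z=np.load("wrist.npz"); i={k:(float(z[k]) if z[k].ndim==0 else z[k]) for k in ['fov_y','cx','cy','k1','rvec','tvec']}
c=cam(0,i); a=np.array(sys.argv[1:],float).reshape(-1,3)
for u,v,h in a: print((onz(c,[(u,v)],h/1000)[0]*1000).round(1))
E
python3 wp.py 207.5 263.5 70 106 75 40
```

```text
[ 568.7 -290.7   70. ]
[ 424.1 -288.9   40. ]
```

Request:
servo_tool(
  dp=[
    [-0.0137, -0.0226, 0],
    [-0.0274, -0.0452, 0],
    [-0.0274, -0.0452, 0],
    [-0.0274, -0.0452, 0.0],
    [-0.0274, -0.0452, 0.0],
  ],
  angular=[
    [-0.2, 0, 0],
    [-0.2, 0, 0],
    [-0.2, 0, 0],
    [-0.2, 0, 0],
    [-0.2, 0, 0],
  ],
  fingers=[0.6, 0.6, 0.6, 0.6, 0.6],
)

```text
clock: 8.12
tcp_pos: [0.5692, -0.2918, 0.1502]
tool_rot: [-0.001, 0.259, 0.966, 0.001]
force: [0.5, 0.8, -0.0]
grip_width: 0.0509
```

```bash
python3 plan.py 570 -292.8 28 60
```

```text
clock 8.12 tcp [ 569.2 -291.8  150.2] yaw 60.0 tilt 0.21 q [-0.55  0.29  1.46  0.    1.4  -1.6 ] F [ 0.5  0.8 -0. ] w 0.0509
dp tool mm [ -1.6  -0.6 122.2]
 level part [-1.2 -0.5 -0. ]
 rot [ 0.1 -0.2 -0. ] j6 end ~ -87
 rot [-3.0e-01 -1.0e-01  1.8e+02] j6 end ~ 93
 rot [-3.0e-01 -1.0e-01  1.8e+02] j6 end ~ 93
```

Request:
servo_tool(
  dp=[
    [-0.001, 0, 0.03],
    [-0.001, 0, 0.06],
    [-0.001, 0, 0.09],
    [-0.001, 0, 0.11],
    [-0.001, 0, 0.12],
    [-0.001, 0, 0.121],
    [-0.001, 0, 0.121],
    [-0.001, 0, 0.121],
    [-0.001, 0, 0.121],
    [-0.001, 0, 0.121],
  ],
  angular=[
    [0.1, -0.2, 0],
    [0.1, -0.2, 0],
    [0.1, -0.2, 0],
    [0.1, -0.2, 0],
    [0.1, -0.2, 0],
    [0.1, -0.2, 0],
    [0.1, -0.2, 0],
    [0.1, -0.2, 0],
    [0.1, -0.2, 0],
    [0.1, -0.2, 0],
  ],
  fingers=[0.6, 0.6, 0.6, 0.6, 0.6, 0.6, 0.35, 0.1, 0.1, 0.1],
  newtons=70,
)

```text
clock: 8.95
tcp_pos: [0.5713, -0.2926, 0.0315]
tool_rot: [0.002, 0.259, 0.966, -0.001]
force: [0.6, 0.9, 3.8]
grip_width: 0.0237
```

Request:
servo_tool(
  dp=[
    [0, 0, 0],
    [0, 0, 0],
    [0, 0, 0],
    [0, 0, -0.01],
    [0, 0, -0.03],
    [0, 0, -0.06],
    [0, 0, -0.09],
    [0, 0, -0.11],
    [0, 0, -0.12],
    [0, 0, -0.12],
  ],
  angular=[
    [0, 0, 0],
    [0, 0, 0],
    [0, 0, 0],
    [0, 0, 0],
    [0, 0, 0],
    [0, 0, 0],
    [0, 0, 0],
    [0, 0, 0],
    [0, 0, 0],
    [0, 0, 0],
  ],
  fingers=[0.1, 0.1, 0.1, 0.1, 0.1, 0.1, 0.1, 0.1, 0.1, 0.1],
)

```text
clock: 9.78
tcp_pos: [0.5725, -0.2934, 0.1554]
tool_rot: [0.004, 0.259, 0.966, -0.001]
force: [0.1, -0.0, -1.6]
grip_width: 0.0237
```

```bash
python3 wrist.py pics/w8.png; python3 plan.py 592 262.2 150 100
```

```text
clock 9.83 tcp [ 571.5 -292.8  152.8] yaw 60.0 tilt 0.35 q [-0.55  0.28  1.46 -0.    1.39 -1.6 ] F [-0.2  0.1 -3.6] w 0.0236
dp tool mm [260.1 490.7   1. ]
 level part [260.1 490.7  -1.8]
 rot [ -0.1   0.3 -40. ] j6 end ~ -76
 rot [  0.4   0.2 140. ] j6 end ~ 104
 rot [  0.4   0.2 140. ] j6 end ~ 104
```

View pics/w8.png

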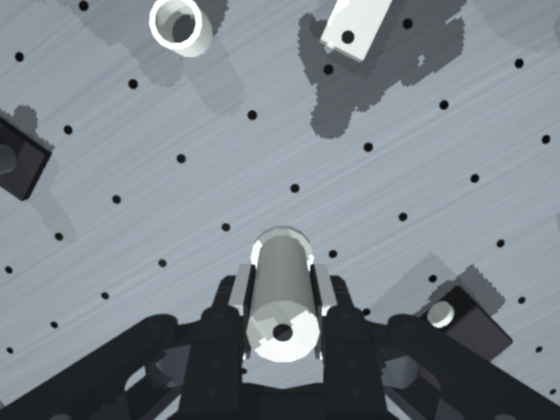

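Request:
servo_tool(
  dp=[
    [0.015, 0.028, 0],
    [0.032, 0.06, 0],
    [0.05, 0.095, 0],
    [0.0695, 0.131, 0],
    [0.089, 0.168, 0],
    [0.1085, 0.205, 0],
    [0.128, 0.241, 0],
    [0.1475, 0.278, 0],
    [0.167, 0.315, 0],
    [0.1865, 0.352, 0],
  ],
  angular=[
    [0, 0, -3],
    [0, 0, -6],
    [0, 0, -9],
    [0, 0, -12],
    [0, 0, -15],
    [0, 0, -18],
    [0, 0, -21],
    [0, 0, -24],
    [0, 0, -27],
    [0, 0, -30],
  ],
  fingers=[0.1, 0.1, 0.1, 0.1, 0.1, 0.1, 0.1, 0.1, 0.1, 0.1],
)

```text
clock: 10.67
tcp_pos: [0.5843, 0.1067, 0.1486]
tool_rot: [0.0, -0.001, 1.0, -0.002]
force: [0.5, 0.3, -2.5]
grip_width: 0.0236
```

```bash
python3 plan.py 592 262.2 150 100
```

```text
clock 10.67 tcp [584.3 106.7 148.6] yaw 90.1 tilt 0.23 q [ 0.1   0.17  1.6  -0.    1.37 -1.48] F [ 0.5  0.3 -2.5] w 0.0236
dp tool mm [ -8.  155.5  -2. ]
 level part [ -8.  155.5  -0.6]
 rot [-0.2  0.  -9.9] j6 end ~ -76
 rot [1.000e-01 3.000e-01 1.701e+02] j6 end ~ 104
 rot [1.000e-01 3.000e-01 1.701e+02] j6 end ~ 104
```

Request:
servo_tool(
  dp=[
    [-0.002, 0.04, 0],
    [-0.004, 0.075, 0],
    [-0.006, 0.105, 0],
    [-0.007, 0.13, 0],
    [-0.008, 0.147, 0],
    [-0.008, 0.1555, 0],
    [-0.008, 0.1555, 0],
    [-0.008, 0.1555, 0],
  ],
  angular=[
    [-0.2, 0, -2],
    [-0.2, 0, -4],
    [-0.2, 0, -6],
    [-0.2, 0, -8],
    [-0.2, 0, -10],
    [-0.2, 0, -10],
    [-0.2, 0, -10],
    [-0.2, 0, -10],
  ],
  fingers=[0.1, 0.1, 0.1, 0.1, 0.1, 0.1, 0.1, 0.1],
)

```text
clock: 11.33
tcp_pos: [0.5917, 0.2613, 0.147]
tool_rot: [-0.0, -0.088, 0.996, -0.001]
force: [0.8, -0.3, -2.4]
grip_width: 0.0233
```

```bash
python3 wrist.py pics/w9.png; python3 plan.py 592 262.2 50 100
```

```text
clock 11.38 tcp [591.9 260.7 147.3] yaw 100.0 tilt 0.09 q [ 0.34  0.31  1.44 -0.    1.39 -1.41] F [ 0.  -0.2 -2.3] w 0.0234
dp tool mm [-0.4  1.6 97.3]
 level part [-0.3  1.4 -0. ]
 rot [-0.1 -0.   0. ] j6 end ~ -76
 rot [ 1.0e-01 -1.0e-01 -1.8e+02] j6 end ~ -256
 rot [ 1.0e-01 -1.0e-01 -1.8e+02] j6 end ~ -256
```

View pics/w9.png

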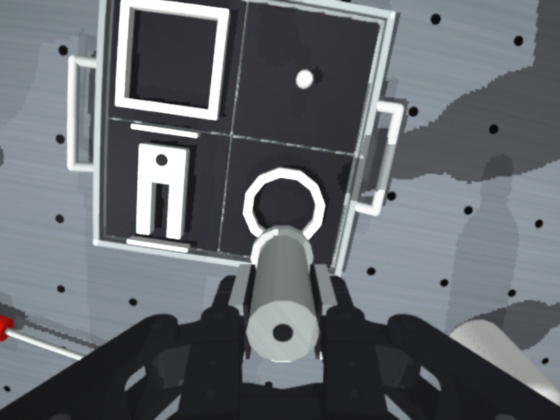

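```bash
python3 wp.py 284.5 206.5 20 305 79 28 173 57 20
```

```text
[590.7 262.2  20. ]
[495.8 259.7  28. ]
[495.8 164.4  20. ]
```

Request:
servo_tool(
  dp=[
    [0, 0.0014, 0.02],
    [0, 0.0014, 0.045],
    [0, 0.0014, 0.07],
    [0, 0.0014, 0.085],
    [0, 0.0014, 0.094],
    [0, 0.0014, 0.099],
    [0, 0.0014, 0.102],
    [0, 0.0014, 0.102],
    [0, 0.0014, 0.102],
  ],
  angular=[
    [0, 0, 0],
    [0, 0, 0],
    [0, 0, 0],
    [0, 0, 0],
    [0, 0, 0],
    [0, 0, 0],
    [0, 0, 0],
    [0, 0, 0],
    [0, 0, 0],
  ],
  fingers=[0.1, 0.1, 0.1, 0.1, 0.1, 0.1, 0.1, 0.1, 0.1],
)

```text
clock: 12.13
tcp_pos: [0.5926, 0.262, 0.0467]
tool_rot: [0.001, -0.087, 0.996, -0.0]
force: [0.1, 0.9, -2.2]
grip_width: 0.0237
```

```bash
python3 wrist.py pics/w10.png; python3 plan.py 592 262.2 40 100
```

```text
clock 12.18 tcp [592.7 262.1  46.9] yaw 100.0 tilt 0.11 q [ 0.34  0.41  1.51 -0.    1.22 -1.41] F [ 0.2  0.1 -2.2] w 0.0238
dp tool mm [0.7 0.2 6.9]
 level part [ 0.7  0.2 -0. ]
 rot [-0.1  0.1 -0. ] j6 end ~ -76
 rot [2.0e-01 1.0e-01 1.8e+02] j6 end ~ 104
 rot [2.0e-01 1.0e-01 1.8e+02] j6 end ~ 104
```

View pics/w10.png

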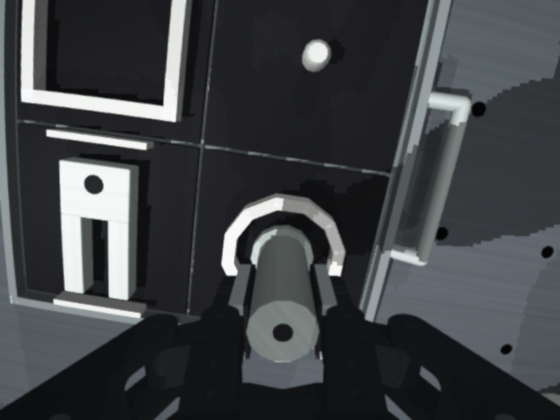

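Creep down slowly and watch the force.

Request:
servo_tool(
  dp=[
    [0, 0, 0.002],
    [0, 0, 0.003],
    [0, 0, 0.004],
    [0, 0, 0.005],
    [0, 0, 0.005],
    [0, 0, 0.005],
  ],
  angular=[
    [0, 0, 0],
    [0, 0, 0],
    [0, 0, 0],
    [0, 0, 0],
    [0, 0, 0],
    [0, 0, 0],
  ],
  fingers=[0.1, 0.1, 0.1, 0.1, 0.1, 0.1],
)

```text
clock: 12.68
tcp_pos: [0.5926, 0.2621, 0.0417]
tool_rot: [0.001, -0.087, 0.996, -0.0]
force: [-0.3, 0.1, -1.2]
grip_width: 0.0235
```

Request:
servo_tool(
  dp=[
    [0, 0, 0.0005],
    [0, 0, 0.001],
    [0, 0, 0.001],
  ],
  angular=[
    [0, 0, 0],
    [0, 0, 0],
    [0, 0, 0],
  ],
  fingers=[0.1, 0.1, 0.1],
)

```text
clock: 12.93
tcp_pos: [0.5927, 0.2622, 0.0415]
tool_rot: [0.001, -0.087, 0.996, -0.0]
force: [-2.9, -1.3, 4.1]
grip_width: 0.0234
```

Request:
servo_tool(
  dp=[
    [0, 0, 0],
    [0, 0, 0],
    [0, 0, 0],
    [0, 0, 0],
    [0, 0, 0],
  ],
  angular=[
    [0, 0, 0],
    [0, 0, 0],
    [0, 0, 0],
    [0, 0, 0],
    [0, 0, 0],
  ],
  fingers=[0.33, 0.4, 0.5, 0.5, 0.5],
)

```text
clock: 13.35
tcp_pos: [0.5928, 0.2622, 0.0414]
tool_rot: [0.001, -0.087, 0.996, -0.0]
force: [-0.4, 0.1, -0.1]
grip_width: 0.0422
```

Request:
servo_tool(
  dp=[
    [0, 0, -0.01],
    [0, 0, -0.03],
    [0, 0, -0.06],
    [0, 0, -0.09],
    [0, 0, -0.12],
    [0, 0, -0.12],
    [0, 0, -0.12],
  ],
  angular=[
    [0, 0, 0],
    [0, 0, 0],
    [0, 0, 0],
    [0, 0, 0],
    [0, 0, 0],
    [0, 0, 0],
    [0, 0, 0],
  ],
  fingers=[0.5, 0.5, 0.5, 0.5, 0.6, 0.6, 0.6],
)

```text
clock: 13.93
tcp_pos: [0.5945, 0.263, 0.1656]
tool_rot: [0.004, -0.087, 0.996, 0.0]
force: [-0.0, 0.4, 0.2]
grip_width: 0.0515
```

```bash
python3 wrist.py pics/w11.png; python3 plan.py 441 -48.4 120 147.9
```

```text
clock 13.98 tcp [593.2 262.6 163. ] yaw 100.0 tilt 0.24 q [ 0.34  0.29  1.43 -0.    1.42 -1.41] F [-0.4 -0.5 -0.4] w 0.0511
dp tool mm [ 204.1 -279.7   42.3]
 level part [ 204.  -279.7   -0.7]
 rot [ -0.1   0.2 -47.9] j6 end ~ -154
 rot [  0.3   0.2 132.1] j6 end ~ 26
 rot [  0.3   0.2 132.1] j6 end ~ 26
```

View pics/w11.png

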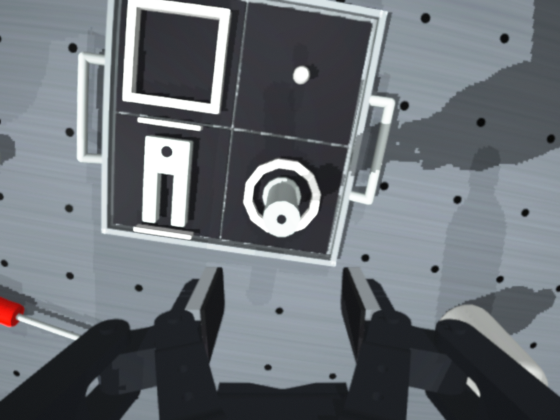

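Request:
servo_tool(
  dp=[
    [0.012, -0.016, 0],
    [0.024, -0.032, 0],
    [0.036, -0.05, 0],
    [0.05, -0.068, 0],
    [0.064, -0.087, 0],
    [0.078, -0.106, 0],
    [0.092, -0.126, 0],
    [0.106, -0.145, 0.005],
    [0.12, -0.164, 0.01],
    [0.134, -0.183, 0.015],
  ],
  angular=[
    [0, 0, 7],
    [0, 0, 14],
    [0, 0, 21],
    [0, 0, 28],
    [0, 0, 35],
    [0, 0, 42],
    [0, 0, 49],
    [0, 0, 56],
    [0, 0, 63],
    [0, 0, 70],
  ],
  fingers=[0.75, 0.75, 0.75, 0.75, 0.75, 0.75, 0.75, 0.75, 0.75, 0.75],
)

```text
clock: 14.82
tcp_pos: [0.4913, 0.0581, 0.1456]
tool_rot: [0.001, 0.502, 0.865, 0.0]
force: [-0.7, -0.5, -0.2]
grip_width: 0.0638
```

```bash
python3 plan.py 441 -48.4 130 -32.1
```

```text
clock 14.82 tcp [491.3  58.1 145.6] yaw 29.7 tilt 0.07 q [ 0.01 -0.1   1.88 -0.    1.36 -0.5 ] F [-0.7 -0.5 -0.2] w 0.0638
dp tool mm [-67.6 -96.4  15.6]
 level part [-67.6 -96.4  -0.1]
 rot [ 0.1 -0.  61.8] j6 end ~ 26
 rot [ 0.000e+00  1.000e-01 -1.182e+02] j6 end ~ -154
 rot [ 0.000e+00  1.000e-01 -1.182e+02] j6 end ~ -154
```

Request:
servo_tool(
  dp=[
    [-0.0095, -0.0135, 0.002],
    [-0.019, -0.027, 0.004],
    [-0.0285, -0.04, 0.006],
    [-0.038, -0.054, 0.009],
    [-0.0475, -0.067, 0.011],
    [-0.056, -0.08, 0.014],
    [-0.064, -0.09, 0.0155],
    [-0.0676, -0.0964, 0.0156],
    [-0.0676, -0.0964, 0.0156],
    [-0.0676, -0.0964, 0.0156],
  ],
  angular=[
    [0, 0, 7],
    [0, 0, 14],
    [0, 0, 21],
    [0, 0, 28],
    [0, 0, 35],
    [0, 0, 42],
    [0, 0, 49],
    [0, 0, 56],
    [0, 0, 61.8],
    [0, 0, 61.8],
  ],
  fingers=[0.75, 0.75, 0.75, 0.75, 0.75, 0.75, 0.75, 0.75, 0.75, 0.75],
)

```text
clock: 15.65
tcp_pos: [0.4395, -0.0485, 0.1284]
tool_rot: [-0.001, 0.877, 0.481, -0.001]
force: [-0.5, -0.0, -0.5]
grip_width: 0.0639
```

```bash
python3 wrist.py pics/w12.png; python3 plan.py 441 -48.4 10 -32.1
```

```text
clock 15.70 tcp [439.9 -48.3 128.6] yaw -32.1 tilt 0.08 q [-0.23 -0.23  2.03  0.    1.35  0.33] F [ 0.2  0.6 -0.9] w 0.0643
dp tool mm [  0.5   1.2 118.6]
 level part [ 0.5  1.  -0. ]
 rot [-0.1  0.   0. ] j6 end ~ 26
 rot [-0.0e+00 -1.0e-01 -1.8e+02] j6 end ~ -154
 rot [-0.0e+00 -1.0e-01 -1.8e+02] j6 end ~ -154
```

View pics/w12.png

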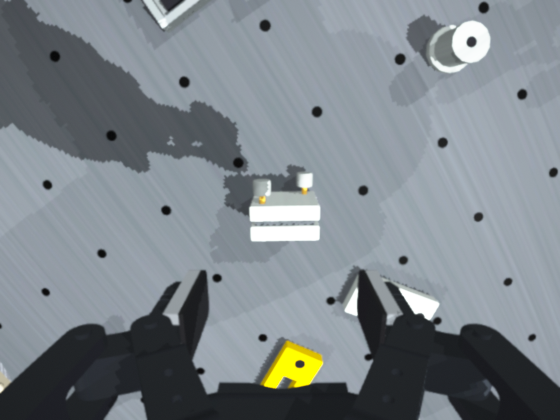

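```bash
python3 wp.py 250 206 46 320 206 46 319.5 241 46 250.5 241 46 285 223.5 46
```

```text
[429.7 -25.9  46. ]
[468.3 -50.5  46. ]
[455.6 -71.3  46. ]
[416.3 -46.3  46. ]
[442.6 -48.3  46. ]
```

Request:
servo_tool(
  dp=[
    [0.0013, 0.0022, 0.03],
    [0.0013, 0.0022, 0.06],
    [0.0013, 0.0022, 0.085],
    [0.0013, 0.0022, 0.105],
    [0.0013, 0.0022, 0.114],
    [0.0013, 0.0022, 0.118],
    [0.0013, 0.0022, 0.118],
    [0.0013, 0.0022, 0.118],
  ],
  angular=[
    [0, 0, 0.3],
    [0, 0, 0.3],
    [0, 0, 0.3],
    [0, 0, 0.3],
    [0, 0, 0.3],
    [0, 0, 0.3],
    [0, 0, 0.3],
    [0, 0, 0.3],
  ],
  fingers=[0.75, 0.75, 0.75, 0.75, 0.75, 0.75, 0.75, 0.75],
  newtons=50,
)

```text
clock: 16.37
tcp_pos: [0.443, -0.0483, 0.0115]
tool_rot: [-0.0, 0.876, 0.483, -0.0]
force: [0.0, -0.2, -1.1]
grip_width: 0.0643
```

Request:
servo_tool(
  dp=[
    [0, 0, 0],
    [0, 0, 0],
    [0, 0, 0],
    [0, 0, 0],
    [0, 0, 0],
    [0, 0, 0],
  ],
  angular=[
    [0, 0, 0],
    [0, 0, 0],
    [0, 0, 0],
    [0, 0, 0],
    [0, 0, 0],
    [0, 0, 0],
  ],
  fingers=[0.55, 0.4, 0.4, 0.4, 0.4, 0.4],
)

```text
clock: 16.87
tcp_pos: [0.4447, -0.0487, 0.0133]
tool_rot: [0.001, 0.876, 0.483, 0.001]
force: [-0.6, 1.2, 7.0]
grip_width: 0.045
```

```bash
python3 wrist.py pics/w13.png; python3 plan.py 441 -48.4 10 -32.1
```

```text
clock 16.92 tcp [444.7 -48.6  13.3] yaw -32.3 tilt 0.18 q [-0.22 -0.05  2.1   0.    1.09  0.34] F [-0.1  1.2  6.6] w 0.0453
dp tool mm [-1.8 -3.3  3.3]
 level part [-1.8 -3.2 -0. ]
 rot [ 0.2 -0.1 -0.2] j6 end ~ 26
 rot [-1.000e-01 -2.000e-01  1.798e+02] j6 end ~ 206
 rot [-1.000e-01 -2.000e-01  1.798e+02] j6 end ~ 206
```

View pics/w13.png

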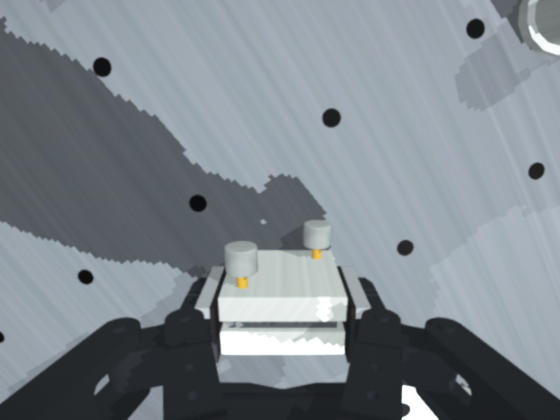

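Request:
servo_tool(
  dp=[
    [0, 0, -0.01],
    [0, 0, -0.035],
    [0, 0, -0.07],
    [0, 0, -0.1],
    [0, 0, -0.1],
    [0, 0, -0.1],
  ],
  angular=[
    [0, 0, 0],
    [0, 0, 0],
    [0, 0, 0],
    [0, 0, 0],
    [0, 0, 0],
    [0, 0, 0],
  ],
  fingers=[0.35, 0.35, 0.35, 0.35, 0.35, 0.35],
)

```text
clock: 17.42
tcp_pos: [0.4465, -0.0491, 0.1166]
tool_rot: [0.003, 0.876, 0.483, 0.004]
force: [0.9, 0.6, -1.8]
grip_width: 0.0453
```

```bash
python3 plan.py 496.2 155 112 1.4
```

```text
clock 17.42 tcp [446.5 -49.1 116.6] yaw -32.3 tilt 0.53 q [-0.22 -0.21  2.03  0.    1.31  0.34] F [ 0.9  0.6 -1.8] w 0.0453
dp tool mm [199.1 -67.    4.7]
 level part [ 1.991e+02 -6.700e+01  1.000e-01]
 rot [  0.5  -0.1 -33.7] j6 end ~ 16
 rot [-1.000e-01 -7.000e-01  1.463e+02] j6 end ~ 196
 rot [-1.000e-01 -7.000e-01  1.463e+02] j6 end ~ 196
```

Request:
servo_tool(
  dp=[
    [0.02, -0.007, 0],
    [0.05, -0.017, 0],
    [0.08, -0.027, 0],
    [0.115, -0.039, 0],
    [0.145, -0.049, 0],
    [0.17, -0.057, 0.001],
    [0.188, -0.063, 0.002],
    [0.199, -0.067, 0.003],
    [0.199, -0.067, 0.003],
    [0.199, -0.067, 0.003],
  ],
  angular=[
    [0, 0, -4],
    [0, 0, -8],
    [0, 0, -12],
    [0, 0, -17],
    [0, 0, -22],
    [0, 0, -26],
    [0.5, -0.1, -30],
    [0.5, -0.1, -33.7],
    [0.5, -0.1, -33.7],
    [0.5, -0.1, -33.7],
  ],
  fingers=[0.35, 0.35, 0.35, 0.35, 0.35, 0.35, 0.35, 0.35, 0.35, 0.35],
)

```text
clock: 18.25
tcp_pos: [0.4951, 0.155, 0.1123]
tool_rot: [-0.0, 0.698, 0.716, -0.001]
force: [-1.0, -0.3, -0.4]
grip_width: 0.0454
```

```bash
python3 wrist.py pics/w14.png; python3 plan.py 496.2 155 28 1.4
```

```text
clock 18.30 tcp [495.2 154.5 112.6] yaw 1.4 tilt 0.15 q [ 0.2   0.    1.84 -0.    1.3   0.18] F [ 0.3  0.4 -1.7] w 0.0455
dp tool mm [ 0.7  1.2 84.6]
 level part [ 0.5  1.  -0. ]
 rot [-0.1  0.1 -0. ] j6 end ~ 16
 rot [  0.2   0.2 180. ] j6 end ~ 196
 rot [  0.2   0.2 180. ] j6 end ~ 196
```

View pics/w14.png

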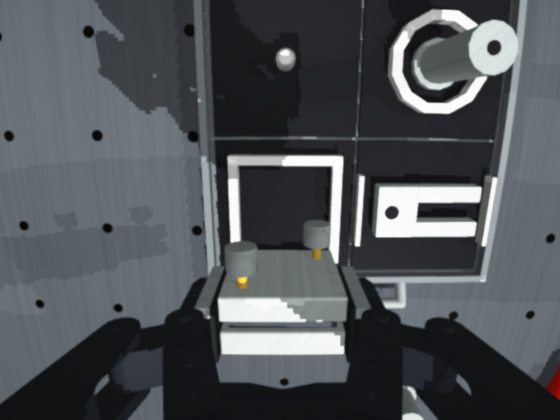

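Request:
servo_tool(
  dp=[
    [0.0006, 0.001, 0.02],
    [0.0006, 0.001, 0.045],
    [0.0006, 0.001, 0.062],
    [0.0006, 0.001, 0.073],
    [0.0006, 0.001, 0.079],
    [0.0006, 0.001, 0.082],
    [0.0006, 0.001, 0.082],
    [0.0006, 0.001, 0.082],
  ],
  angular=[
    [0, 0, 0],
    [0, 0, 0],
    [0, 0, 0],
    [0, 0, 0],
    [0, 0, 0],
    [0, 0, 0],
    [0, 0, 0],
    [0, 0, 0],
  ],
  fingers=[0.35, 0.35, 0.35, 0.35, 0.35, 0.35, 0.35, 0.35],
)

```text
clock: 18.97
tcp_pos: [0.4968, 0.1549, 0.0315]
tool_rot: [0.0, 0.699, 0.715, -0.001]
force: [-0.2, 0.1, -1.5]
grip_width: 0.0451
```

```bash
python3 wrist.py pics/w15.png; python3 plan.py 496.2 155 23.5 1.4
```

```text
clock 19.02 tcp [497.  155.   31.8] yaw 1.3 tilt 0.08 q [ 0.2   0.11  1.89 -0.    1.14  0.18] F [0.5 0.  0.2] w 0.0450
dp tool mm [ 0.  -0.8  8.3]
 level part [-0.  -0.8 -0. ]
 rot [ 0.   0.1 -0.1] j6 end ~ 16
 rot [ 1.000e-01 -0.000e+00  1.799e+02] j6 end ~ 196
 rot [ 1.000e-01 -0.000e+00  1.799e+02] j6 end ~ 196
```

View pics/w15.png

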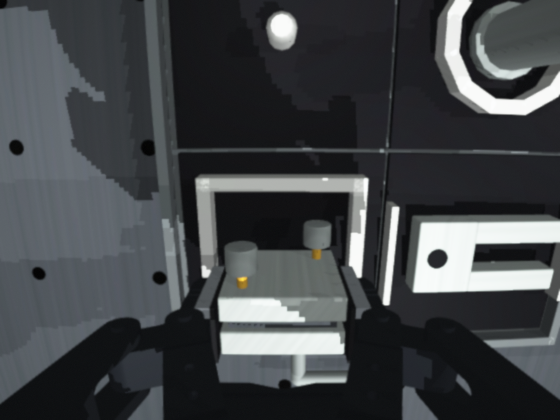

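Request:
servo_tool(
  dp=[
    [0, 0, 0.002],
    [0, 0, 0.004],
    [0, 0, 0.0055],
    [0, 0, 0.0065],
    [0, 0, 0.0075],
    [0, 0, 0.008],
    [0, 0, 0.008],
  ],
  angular=[
    [0, 0, 0],
    [0, 0, 0],
    [0, 0, 0],
    [0, 0, 0],
    [0, 0, 0],
    [0, 0, 0],
    [0, 0, 0],
  ],
  fingers=[0.35, 0.35, 0.35, 0.35, 0.35, 0.35, 0.35],
)

```text
clock: 19.6
tcp_pos: [0.4969, 0.155, 0.0236]
tool_rot: [0.0, 0.699, 0.715, -0.001]
force: [-0.0, 0.4, -1.2]
grip_width: 0.0454
```

Request:
servo_tool(
  dp=[
    [0, 0, 0.0006],
    [0, 0, 0.0012],
    [0, 0, 0.0012],
  ],
  angular=[
    [0, 0, 0],
    [0, 0, 0],
    [0, 0, 0],
  ],
  fingers=[0.35, 0.35, 0.35],
)

```text
clock: 19.85
tcp_pos: [0.497, 0.155, 0.0233]
tool_rot: [0.0, 0.699, 0.715, -0.001]
force: [-5.6, -1.5, 9.6]
grip_width: 0.045
```

Request:
servo_tool(
  dp=[
    [0, 0, 0],
    [0, 0, 0],
    [0, 0, 0],
    [0, 0, 0],
    [0, 0, 0],
  ],
  angular=[
    [0, 0, 0],
    [0, 0, 0],
    [0, 0, 0],
    [0, 0, 0],
    [0, 0, 0],
  ],
  fingers=[0.56, 0.6, 0.65, 0.65, 0.65],
)

```text
clock: 20.27
tcp_pos: [0.4969, 0.155, 0.0232]
tool_rot: [0.0, 0.699, 0.715, -0.001]
force: [-0.1, 0.5, 0.1]
grip_width: 0.0557
```

Request:
servo_tool(
  dp=[
    [0, 0, -0.01],
    [0, 0, -0.03],
    [0, 0, -0.06],
    [0, 0, -0.09],
    [0, 0, -0.13],
    [0, 0, -0.13],
    [0, 0, -0.13],
  ],
  angular=[
    [0, 0, 0],
    [0, 0, 0],
    [0, 0, 0],
    [0, 0, 0],
    [0, 0, 0],
    [0, 0, 0],
    [0, 0, 0],
  ],
  fingers=[0.65, 0.65, 0.65, 0.65, 0.65, 0.65, 0.65],
)

```text
clock: 20.85
tcp_pos: [0.4995, 0.1558, 0.1576]
tool_rot: [0.002, 0.699, 0.715, 0.002]
force: [-0.7, -0.1, -0.3]
grip_width: 0.0557
```

```bash
python3 wrist.py pics/w16.png; python3 plan.py 422.8 -289.5 140 1.4
```

```text
clock 20.90 tcp [498.  155.4 155.1] yaw 1.3 tilt 0.17 q [ 0.21 -0.03  1.8  -0.    1.37  0.18] F [ 0.2 -0.7 -0.4] w 0.0553
dp tool mm [-443.   -85.7   15.3]
 level part [-4.43e+02 -8.57e+01  2.00e-01]
 rot [ 0.2  0.1 -0.1] j6 end ~ -36
 rot [ 1.000e-01 -3.000e-01  1.799e+02] j6 end ~ 144
 rot [ 1.000e-01 -3.000e-01  1.799e+02] j6 end ~ 144
```

View pics/w16.png

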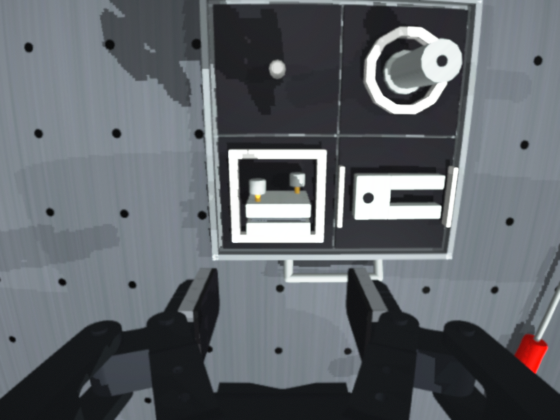

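Request:
servo_tool(
  dp=[
    [-0.03, -0.006, 0],
    [-0.07, -0.0135, 0],
    [-0.111, -0.0215, 0],
    [-0.152, -0.0295, 0],
    [-0.193, -0.0375, 0],
    [-0.234, -0.0455, 0],
    [-0.275, -0.053, 0],
    [-0.316, -0.061, 0],
    [-0.356, -0.069, 0],
    [-0.39, -0.0755, 0],
  ],
  angular=[
    [0, 0, 0],
    [0, 0, 0],
    [0, 0, 0],
    [0, 0, 0],
    [0, 0, 0],
    [0, 0, 0],
    [0, 0, 0],
    [0, 0, 0],
    [0, 0, 0],
    [0, 0, 0],
  ],
  fingers=[0.65, 0.65, 0.65, 0.65, 0.65, 0.65, 0.65, 0.65, 0.65, 0.65],
)

```text
clock: 21.73
tcp_pos: [0.4298, -0.2382, 0.1539]
tool_rot: [0.0, 0.699, 0.715, 0.0]
force: [0.7, 0.3, 0.8]
grip_width: 0.0553
```

```bash
python3 plan.py 422.8 -289.5 140 1.4
```

```text
clock 21.73 tcp [ 429.8 -238.2  153.9] yaw 1.3 tilt 0.04 q [-0.61 -0.12  1.88  0.    1.38 -0.63] F [0.7 0.3 0.8] w 0.0553
dp tool mm [-51.1  -8.1  13.9]
 level part [-51.1  -8.1  -0. ]
 rot [ 0.  -0.  -0.1] j6 end ~ -36
 rot [-0.000e+00 -1.000e-01  1.799e+02] j6 end ~ 144
 rot [-0.000e+00 -1.000e-01  1.799e+02] j6 end ~ 144
```

Request:
servo_tool(
  dp=[
    [-0.025, -0.004, 0.005],
    [-0.042, -0.007, 0.014],
    [-0.051, -0.008, 0.014],
    [-0.051, -0.008, 0.014],
    [-0.051, -0.008, 0.014],
  ],
  angular=[
    [0, 0, 0],
    [0, 0, 0],
    [0, 0, 0],
    [0, 0, 0],
    [0, 0, 0],
  ],
  fingers=[0.65, 0.65, 0.65, 0.65, 0.65],
)

```text
clock: 22.15
tcp_pos: [0.4225, -0.2886, 0.1392]
tool_rot: [-0.001, 0.699, 0.715, 0.0]
force: [0.2, -0.2, 0.1]
grip_width: 0.0552
```

```bash
python3 wrist.py pics/w17.png; python3 plan.py 422.8 -289.5 9 1.4
```

```text
clock 22.20 tcp [ 423.  -288.3  139.6] yaw 1.3 tilt 0.07 q [-0.7  -0.04  1.84  0.    1.35 -0.72] F [-0.   0.4  0. ] w 0.0556
dp tool mm [ -1.4  -0.2 130.6]
 level part [-1.2 -0.2 -0. ]
 rot [ 0.  -0.1 -0.1] j6 end ~ -36
 rot [-1.000e-01 -0.000e+00  1.799e+02] j6 end ~ 144
 rot [-1.000e-01 -0.000e+00  1.799e+02] j6 end ~ 144
```

View pics/w17.png

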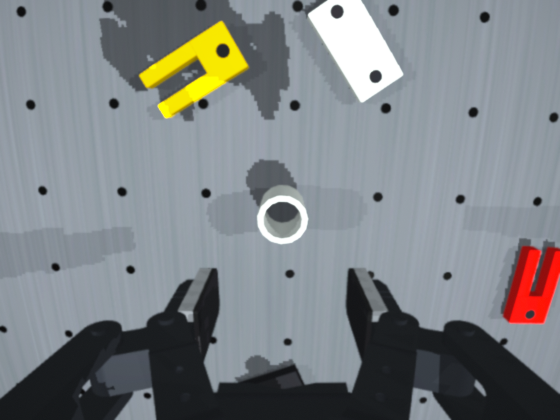

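Request:
servo_tool(
  dp=[
    [-0.001, 0, 0.03],
    [-0.001, 0, 0.065],
    [-0.001, 0, 0.095],
    [-0.001, 0, 0.115],
    [-0.001, 0, 0.126],
    [-0.001, 0, 0.13],
    [-0.001, 0, 0.13],
    [-0.001, 0, 0.13],
    [-0.001, 0, 0.13],
    [-0.001, 0, 0.13],
  ],
  angular=[
    [0, 0, 0],
    [0, 0, 0],
    [0, 0, 0],
    [0, 0, 0],
    [0, 0, 0],
    [0, 0, 0],
    [0, 0, 0],
    [0, 0, 0],
    [0, 0, 0],
    [0, 0, 0],
  ],
  fingers=[0.65, 0.65, 0.65, 0.65, 0.65, 0.65, 0.65, 0.45, 0.3, 0.3],
  newtons=35,
)

```text
clock: 23.03
tcp_pos: [0.4245, -0.2902, 0.0117]
tool_rot: [0.001, 0.699, 0.715, 0.001]
force: [-0.0, 1.4, 6.6]
grip_width: 0.0339
```

Request:
servo_tool(
  dp=[
    [0, 0, 0],
    [0, 0, 0],
    [0, 0, 0],
    [0, 0, 0],
  ],
  angular=[
    [0, 0, 0],
    [0, 0, 0],
    [0, 0, 0],
    [0, 0, 0],
  ],
  fingers=[0.3, 0.3, 0.3, 0.3],
)

```text
clock: 23.37
tcp_pos: [0.4244, -0.2902, 0.0117]
tool_rot: [0.001, 0.699, 0.715, 0.001]
force: [0.9, -0.6, 1.6]
grip_width: 0.034
```

Request:
servo_tool(
  dp=[
    [0, 0, -0.01],
    [0, 0, -0.035],
    [0, 0, -0.07],
    [0, 0, -0.1],
    [0, 0, -0.12],
    [0, 0, -0.12],
    [0, 0, -0.12],
  ],
  angular=[
    [0, 0, 0],
    [0, 0, 0],
    [0, 0, 0],
    [0, 0, 0],
    [0, 0, 0],
    [0, 0, 0],
    [0, 0, 0],
  ],
  fingers=[0.3, 0.3, 0.3, 0.3, 0.3, 0.3, 0.3],
)

```text
clock: 23.95
tcp_pos: [0.425, -0.2909, 0.1339]
tool_rot: [0.003, 0.699, 0.715, 0.001]
force: [0.3, -0.3, -1.3]
grip_width: 0.0337
```

```bash
python3 wrist.py pics/w18.png; python3 plan.py 494.5 259.7 130 1.4
```

```text
clock 24.00 tcp [ 424.1 -290.1  132. ] yaw 1.3 tilt 0.21 q [-0.7  -0.04  1.84  0.    1.33 -0.72] F [-0.3  0.2 -1.3] w 0.0344
dp tool mm [548.1  83.    1.5]
 level part [548.   83.   -0.6]
 rot [ 0.2  0.1 -0.1] j6 end ~ 26
 rot [ 1.000e-01 -3.000e-01  1.799e+02] j6 end ~ 206
 rot [ 1.000e-01 -3.000e-01  1.799e+02] j6 end ~ 206
```

View pics/w18.png

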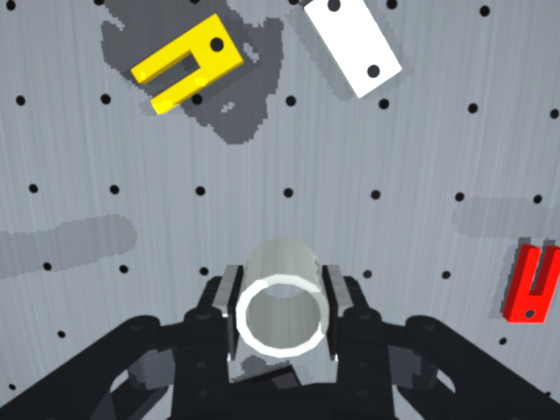

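Request:
servo_tool(
  dp=[
    [0.03, 0.0045, 0],
    [0.07, 0.0105, 0],
    [0.111, 0.017, 0],
    [0.152, 0.023, 0],
    [0.193, 0.029, 0],
    [0.234, 0.0355, 0],
    [0.275, 0.0415, 0],
    [0.316, 0.048, 0],
    [0.357, 0.054, 0],
    [0.398, 0.06, 0],
  ],
  angular=[
    [0, 0, 0],
    [0, 0, 0],
    [0, 0, 0],
    [0, 0, 0],
    [0, 0, 0],
    [0, 0, 0],
    [0, 0, 0],
    [0, 0, 0],
    [0, 0, 0],
    [0, 0, 0],
  ],
  fingers=[0.3, 0.3, 0.3, 0.3, 0.3, 0.3, 0.3, 0.3, 0.3, 0.3],
)

```text
clock: 24.83
tcp_pos: [0.4733, 0.1111, 0.1298]
tool_rot: [0.001, 0.699, 0.715, -0.001]
force: [2.0, -0.2, -0.6]
grip_width: 0.0342
```

```bash
python3 plan.py 494.5 259.7 130 1.4
```

```text
clock 24.83 tcp [473.3 111.1 129.8] yaw 1.3 tilt 0.11 q [ 0.13 -0.11  1.92 -0.    1.33  0.1 ] F [ 2.  -0.2 -0.6] w 0.0342
dp tool mm [148.1  24.6  -0.5]
 level part [148.1  24.6  -0.3]
 rot [ 0.   0.1 -0.1] j6 end ~ 26
 rot [  0.2  -0.  179.9] j6 end ~ 206
 rot [  0.2  -0.  179.9] j6 end ~ 206
```

Request:
servo_tool(
  dp=[
    [0.04, 0.0066, 0],
    [0.08, 0.0133, 0],
    [0.11, 0.0183, 0],
    [0.133, 0.0221, 0],
    [0.148, 0.0246, 0],
    [0.148, 0.0246, 0],
    [0.148, 0.0246, 0],
    [0.148, 0.0246, 0],
  ],
  angular=[
    [0, 0, 0],
    [0, 0, 0],
    [0, 0, 0],
    [0, 0, 0],
    [0, 0, 0],
    [0, 0, 0],
    [0, 0, 0],
    [0, 0, 0],
  ],
  fingers=[0.3, 0.3, 0.3, 0.3, 0.3, 0.3, 0.3, 0.3],
)

```text
clock: 25.5
tcp_pos: [0.494, 0.2584, 0.1285]
tool_rot: [0.001, 0.699, 0.715, -0.002]
force: [-0.6, -0.3, -0.4]
grip_width: 0.0344
```

```bash
python3 wrist.py pics/w19.png; python3 plan.py 494.5 259.7 45 1.4
```

```text
clock 25.55 tcp [494.2 258.2 128.8] yaw 1.2 tilt 0.17 q [ 0.39  0.09  1.72 -0.    1.33  0.37] F [ 0.2 -0.6 -1.5] w 0.0338
dp tool mm [ 1.7  0.4 83.8]
 level part [ 1.5  0.3 -0. ]
 rot [-0.1  0.2 -0.2] j6 end ~ 26
 rot [3.000e-01 1.000e-01 1.798e+02] j6 end ~ 206
 rot [3.000e-01 1.000e-01 1.798e+02] j6 end ~ 206
```

View pics/w19.png

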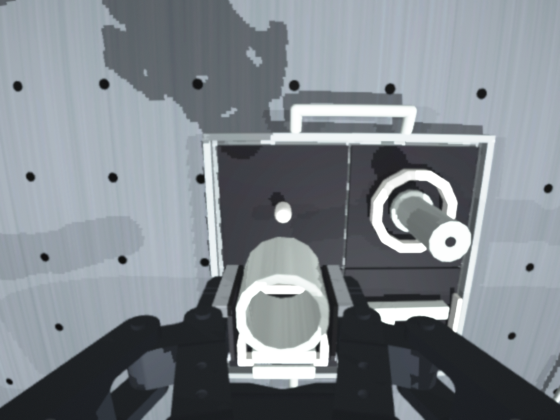

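```bash
python3 wp.py 283 212 28
```

```text
[495.1 262.2  28. ]
```

Request:
servo_tool(
  dp=[
    [0.0015, 0.0004, 0.025],
    [0.0015, 0.0004, 0.05],
    [0.0015, 0.0004, 0.068],
    [0.0015, 0.0004, 0.078],
    [0.0015, 0.0004, 0.081],
    [0.0015, 0.0004, 0.081],
    [0.0015, 0.0004, 0.081],
  ],
  angular=[
    [-0.1, 0.2, 0],
    [-0.1, 0.2, 0],
    [-0.1, 0.2, 0],
    [-0.1, 0.2, 0],
    [-0.1, 0.2, 0],
    [-0.1, 0.2, 0],
    [-0.1, 0.2, 0],
  ],
  fingers=[0.3, 0.3, 0.3, 0.3, 0.3, 0.3, 0.3],
)

```text
clock: 26.13
tcp_pos: [0.4953, 0.2593, 0.049]
tool_rot: [0.0, 0.7, 0.715, 0.001]
force: [0.2, -0.1, 0.1]
grip_width: 0.034
```

```bash
python3 wrist.py pics/w20.png; python3 plan.py 494.5 259.7 22 1.4
```

```text
clock 26.18 tcp [495.7 259.6  49.4] yaw 1.2 tilt 0.19 q [0.39 0.18 1.78 0.   1.18 0.37] F [-0.6 -0.3  0. ] w 0.0341
dp tool mm [ 0.  -1.3 27.4]
 level part [ 0.1 -1.2 -0. ]
 rot [ 0.2 -0.1 -0.2] j6 end ~ 26
 rot [-1.000e-01 -3.000e-01  1.798e+02] j6 end ~ 206
 rot [-1.000e-01 -3.000e-01  1.798e+02] j6 end ~ 206
```

View pics/w20.png

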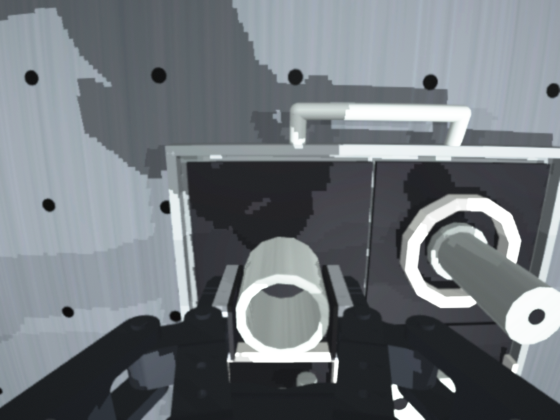

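Request:
servo_tool(
  dp=[
    [0.001, -0.0006, 0.005],
    [0.001, -0.0006, 0.01],
    [0.001, -0.0006, 0.015],
    [0.001, -0.0006, 0.02],
    [0.001, -0.0006, 0.023],
    [0.001, -0.0006, 0.025],
    [0.001, -0.0006, 0.026],
    [0.001, -0.0006, 0.0265],
    [0.001, -0.0006, 0.0265],
  ],
  angular=[
    [0, 0, 0],
    [0, 0, 0],
    [0, 0, 0],
    [0, 0, 0],
    [0, 0, 0],
    [0, 0, 0],
    [0, 0, 0],
    [0, 0, 0],
    [0, 0, 0],
  ],
  fingers=[0.3, 0.3, 0.3, 0.3, 0.3, 0.3, 0.3, 0.3, 0.3],
)

```text
clock: 26.93
tcp_pos: [0.4952, 0.2607, 0.0229]
tool_rot: [0.001, 0.7, 0.715, 0.002]
force: [0.4, 0.1, -0.5]
grip_width: 0.0342
```

Request:
servo_tool(
  dp=[
    [0, 0, 0.0005],
    [0, 0, 0.001],
    [0, 0, 0.001],
  ],
  angular=[
    [0, 0, 0],
    [0, 0, 0],
    [0, 0, 0],
  ],
  fingers=[0.3, 0.3, 0.3],
)

```text
clock: 27.18
tcp_pos: [0.4953, 0.2607, 0.0219]
tool_rot: [0.001, 0.699, 0.715, 0.002]
force: [0.1, 0.5, 0.1]
grip_width: 0.034
```

Request:
servo_tool(
  dp=[
    [0, 0, 0.0005],
    [0, 0, 0.001],
    [0, 0, 0.001],
  ],
  angular=[
    [0, 0, 0],
    [0, 0, 0],
    [0, 0, 0],
  ],
  fingers=[0.3, 0.3, 0.3],
)

```text
clock: 27.43
tcp_pos: [0.4954, 0.2608, 0.0217]
tool_rot: [0.001, 0.699, 0.715, 0.002]
force: [-3.3, -1.9, 5.7]
grip_width: 0.0341
```

Contact at the expected height; release and retreat.

Request:
servo_tool(
  dp=[
    [0, 0, 0],
    [0, 0, 0],
    [0, 0, 0],
    [0, 0, 0],
    [0, 0, 0],
  ],
  angular=[
    [0, 0, 0],
    [0, 0, 0],
    [0, 0, 0],
    [0, 0, 0],
    [0, 0, 0],
  ],
  fingers=[0.43, 0.47, 0.52, 0.55, 0.55],
)

```text
clock: 27.85
tcp_pos: [0.4953, 0.2608, 0.0216]
tool_rot: [0.001, 0.699, 0.715, 0.002]
force: [-0.9, -0.1, -0.5]
grip_width: 0.0469
```

Request:
servo_tool(
  dp=[
    [0, 0, -0.008],
    [0, 0, -0.025],
    [0, 0, -0.05],
    [0, 0, -0.09],
    [0, 0, -0.13],
    [0, 0, -0.15],
    [0, 0, -0.15],
    [0, 0, -0.15],
  ],
  angular=[
    [0, 0, 0],
    [0, 0, 0],
    [0, 0, 0],
    [0, 0, 0],
    [0, 0, 0],
    [0, 0, 0],
    [0, 0, 0],
    [0, 0, 0],
  ],
  fingers=[0.55, 0.55, 0.55, 0.55, 0.55, 0.55, 0.55, 0.55],
)

```text
clock: 28.52
tcp_pos: [0.4961, 0.2611, 0.1742]
tool_rot: [0.001, 0.699, 0.715, 0.004]
force: [-0.5, 0.5, -0.4]
grip_width: 0.047
```

Request:
servo_tool(
  dp=[
    [-0.04, 0, -0.01],
    [-0.08, 0, -0.02],
    [-0.12, 0, -0.03],
    [-0.16, 0, -0.03],
    [-0.2, 0, -0.03],
    [-0.24, 0, -0.03],
    [-0.27, 0, -0.03],
    [-0.28, 0, -0.03],
    [-0.28, 0, -0.03],
    [-0.28, 0, -0.03],
  ],
  angular=[
    [0, 0, 0],
    [0, 0, 0],
    [0, 0, 0],
    [0, 0, 0],
    [0, 0, 0],
    [0, 0, 0],
    [0, 0, 0],
    [0, 0, 0],
    [0, 0, 0],
    [0, 0, 0],
  ],
  fingers=[0.55, 0.55, 0.55, 0.55, 0.55, 0.55, 0.55, 0.55, 0.55, 0.55],
)

```text
clock: 29.35
tcp_pos: [0.5012, -0.0189, 0.2019]
tool_rot: [0.0, 0.7, 0.714, 0.003]
force: [-0.1, 1.5, -0.1]
grip_width: 0.0469
```

```bash
python3 - <<'E'
from h import *
for n in ["wrist","top","scene"]:
    im,d=viewer.read_camera(n); np.savez(f"{n}9.npz",im=im,d=d)
    cr={"wrist":im,"top":im[120:310,100:450],"scene":im[110:410,120:450]}[n]
    cv2.imwrite(f"pics/{n}9.png",cv2.resize(cr[:,:,::-1],None,fx=(2 if n!='wrist' else 1),fy=(2 if n!='wrist' else 1),interpolation=cv2.INTER_CUBIC))
E
python3 plan.py 494 260 100 1
```

```text
clock 29.50 tcp [501.7 -17.6 202.7] yaw 1.3 tilt 0.43 q [-0.14 -0.13  1.8   0.    1.46 -0.16] F [-0.7  0.1  0. ] w 0.0470
dp tool mm [277.3  -2.  103.8]
 level part [277.7  -1.3   1. ]
 rot [ 0.4 -0.2  0.3] j6 end ~ 27
 rot [   0.3    0.6 -179.7] j6 end ~ -153
 rot [   0.3    0.6 -179.7] j6 end ~ -153
```

View pics/wrist9.png

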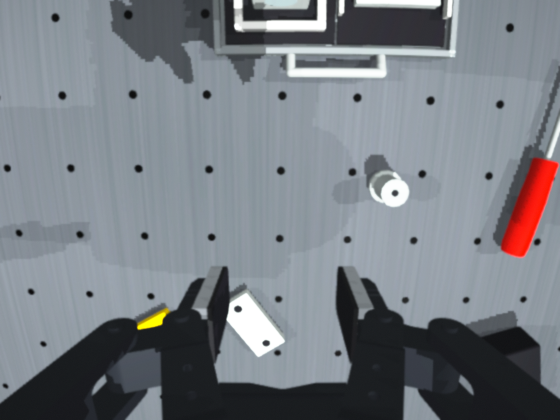

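View pics/top9.png

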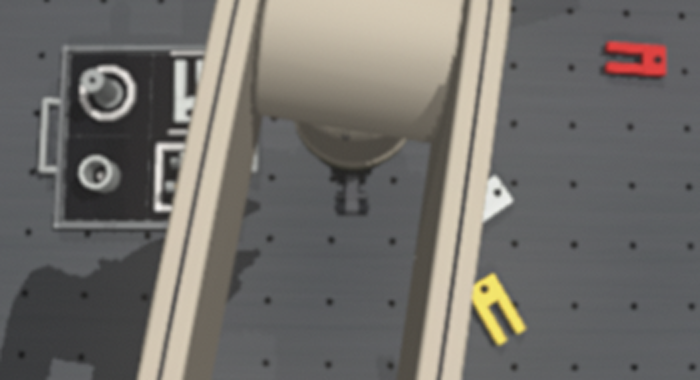

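View pics/scene9.png

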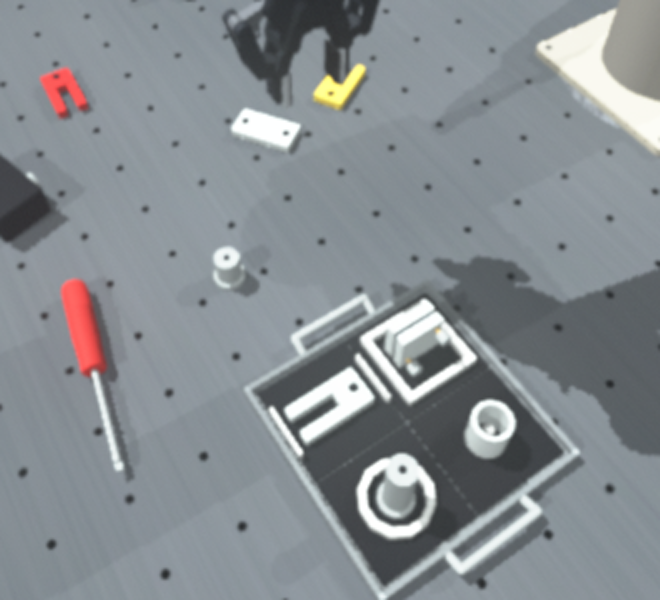

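```bash
python3 - <<'E'
from h import *
cs=cam("scene"); P=cloud(cs,np.load("scene9.npz")['d'])
f=lambda u,v:(u/2+120-.25,v/2+110-.25)
def q(u,v,z): print((onz(cs,[f(u,v)],z)[0]*1000).round(1), 'depth pt',(P[int(round(f(u,v)[1])),int(round(f(u,v)[0]))]*1000).round(1))
q(402.5,467,.08);print('tube');q(492,421,.05);print('short');q(227.5,257,.035)
print('fork');[q(u,v,.022) for u,v in [(284,408),(354,367),(376,394),(304,443)]]
print('bar');[q(u,v,.012) for u,v in [(240,110),(300,131),(293,150),(231,131)]]
print('mount plate top');[q(u,v,.056) for u,v in [(386,336),(427,300),(443,312),(400,347)]]
z=np.load("scene0.npz"); 
a=z['im'].astype(int);b=np.load("scene9.npz")['im'].astype(int)
# shift of short pillar/bar between first and last frame
for n,(u0,u1,v0,v1) in dict(short=(222,248,228,258),bar=(232,274,162,188)).items():
    A=cv2.cvtColor(z['im'],cv2.COLOR_RGB2GRAY).astype(np.float32)[v0:v1,u0:u1];B=cv2.cvtColor(np.load("scene9.npz")['im'],cv2.COLOR_RGB2GRAY).astype(np.float32)[v0:v1,u0:u1]
    print(n,'shift px',cv2.phaseCorrelate(A,B))
E
```

```text
[589.1 259.6  80. ] depth pt [588.8 259.3  80. ]
tube
[495.1 260.4  50. ] depth pt [481.8 253.2  19.6]
short
[600.3 -13.3  35. ] depth pt [599.6 -12.2  36.8]
fork
[630.5 147.1  22. ] depth pt [628.  142.7   9.3]
[556.5 146.9  22. ] depth pt [552.3 142.1  10.5]
[554.5 179.3  22. ] depth pt [551.  176.1  11. ]
[632.1 183.5  22. ] depth pt [629.7 180.   12.3]
bar
[ 482.7 -208.6   12. ] depth pt [ 4.778e+02 -2.186e+02  1.000e-01]
[ 440.1 -140.8   12. ] depth pt [ 4.335e+02 -1.510e+02  1.000e-01]
[ 462.3 -119.5   12. ] depth pt [ 458.4 -127.9    1. ]
[ 508.1 -183.8   12. ] depth pt [ 504.  -194.9    0.7]
mount plate top
[526.1 150.5  56. ] depth pt [518.9 143.2  36.8]
[473.  140.2  56. ] depth pt [474.7 141.3  58.3]
[468.4 158.   56. ] depth pt [449.2 140.8  13. ]
[522. 166.  56.] depth pt [517.6 162.   46.1]
short shift px ((0.5853001158629869, 0.10456798376228171), 0.9981185068318873)
bar shift px ((0.5041167209763806, 0.46913675719014236), 0.9840651309048688)
```

```bash
python3 -c "
from bench import ctrl
print(ctrl.close_job())"
```

```text
the job is handed in; nothing more can be done
None
```

I packed all four parts and handed the job in at about 29.5 s of the 118 s allowed; `close_job` reports no verdict. The white fork clamp went between the end stops. The 70 mm pillar went in the round collar, the mirror mount in the square rim, and the lens tube over the spindle.

**Set-down:** the pillar, mount and tube were lowered until the wrist force showed contact, then released. The fork clamp was lowered to the height matching its pickup height, where I read almost no contact force, and then released. In the pictures it lies flat between the stops.

**Last camera checks, against the measured nest centres:**

| Part | Offset from nest centre | Limit |
|---|---|---|
| Tall pillar | about 4 mm | 12 mm |
| Fork clamp | about 1.5 mm, nearly straight | 15 mm |
| Mirror mount | a few mm | 16 mm |
| Lens tube | about 1 mm | 12 mm |

- **Height:** the pillar's top reads 80 mm above the table, so it is fully down (10 mm floor plus 70 mm).
- **Short pillar and plain bar:** both shifted by about half a pixel in the scene camera, which I read as image noise.
- **Weak checks:** the arm hid part of the final top view. Depth readings at thin part edges fell on the background, so I relied on pixel positions at known heights instead. My corner picks on the mount give a rougher figure than the others.

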